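Fetch the sugar pot from under the cup rack with the reacher

ROBOT

A 7-joint arm with a two-finger parallel gripper is mounted at the origin on the work surface. World frame = base frame: x ahead of the robot, y to its left, z up, the work surface at z = 0. Lengths are in mm, angles in rad, forces in N, time in s.
With the tool pointing down it reaches from about 400 to 900 mm from the base axis. Payload 5.6 kg.
Tool frame: the origin (TCP) lies midway between the tips of the shut fingers; the grasp point (between the pads) lies behind it (robot.pinch_z is the z of the grasp point in the tool frame, in mm); z points along the fingers, y is the direction in which the jaws open and shut (so a half turn about z gives the same grasp; the last joint's range is limited). The gripper opens to 92 mm and grips with 3 to 60 N. Pads are 20 mm wide; open, the fingers measure 128 mm over their backs; the gripper's body (75 mm by 189 mm) begins 69 mm behind the grasp point.
Start: joints at [-1.353, 0.468, -0.012, 1.603, 0.006, 1.071, -0.056], TCP at [167.648, 628.016, 183.592] pointing down, gripper open.
Joint ranges: [-2.53, 2.53], [-0.31, 2.02], [-1.57, 1.55], [0.28, 2.44], [-1.29, 4.43], [0.15, 1.84], [-2.92, 2.92]. Speed limits (rad/s): [2.57, 2.57, 3.14, 3.14, 3.14, 3.14, 3.14].

INTERFACE

Orientations are given as a unit quaternion [x, y, z, w].
In Python, from cell import robot gives the robot as it stands.
- The arm moves only by the tool jog_arm, never from a script. Its argument "moves" is one flat list of numbers, 7 for each row, row after row: the turn, a rotation vector about the tool's x, y, z in degrees, then the shift along the tool's x, y, z in m, then the closure, from 0 (fully open) to 1 (shut). A call has 1 to 8 rows; each row shifts and turns the commanded pose from where the row before left it, along the tool's axes as they then stand; what a row does not reach is not made up. A row lasts 1/8 s, in which the tool goes at most 62.5 mm and 10.7 degrees, less where a joint would pass 70% of its speed; a pose out of reach is approached as far as the arm can. A call with a gripper value outside its range is refused whole. The fingers move at their own pace and stop on an object; "newtons" is the grip in N (left out, the last holds). Time passes only in rows, so rows that do not move let the fingers close. It gives the time, the measured TCP pose, the force and the opening at its end, in the units of the state.
- robot.get_obs(): the state, without advancing time (a new reading comes with each control period).
- robot.read_camera(name): name is "scene" or "top" or "wrist"; returns a dict with "image" (400x640x3 uint8, blue, green, red), "K" (3x3 intrinsics, pixels), "R" (3x3) and "t" (3): a world point X has camera coordinates R X + t; the wrist camera has in their place "T_tool_cam" (4x4, takes a point from camera to tool coordinates, whose origin is the TCP and whose axes are the flange's). Camera axes: x right, y down, z forward; pixel columns grow to the right and rows downward; lengths in mm; the calibration is good to about 2 mm. A picture is of the moment at which its call begins: read the wrist's pose just before it. There is no depth.
- robot.close_job(): hands the job in, once; it reports no verdict.
The state is a dict: "time_s": time; "qpos": joint angles; "qd": joint speeds; "joint_torque": joint torques, N m; "eef_pos": TCP position; "orientation": TCP orientation; "ft_force": force on the tool from outside, world axes, zero at the start; "torque": the same for the moment, N m; "width": opening from 0.0 (shut) to 1.0 (fully open).
Only numpy, scipy, OpenCV 4.12 (cv2) and the standard library are available. Lean on these libraries where they do the work, as an engineer would, in place of code of your own. Each camera call takes 0.05 s, during which the arm holds its last target.

TASK

The oval sugar pot has ended up under the low wire rack: take the reacher by its handle and trigger, feed its open jaws in around the pot, and squeeze the trigger until both jaws hold it firmly while it is still under the rack, but gently, for the glaze cracks if it is squeezed hard. Keep it gripped while you slide it out upright until it stands wholly on the ribbed bar mat, then let it go, draw the jaws back clear of it and leave the reacher lying flat on the counter. Touch the pot with the reacher only, do not bang the rack, and leave everything else where it is.

Things in the scene. Friction and masses are not known exactly. Their poses are not given: they have to be found in the camera images.
- reacher: Reacher of grey plastic and aluminium lying flat on the counter, 257 mm long, 0.25 kg. Origin on the counter under the middle of its grip; +x points to the jaws, +y to the trigger's side, z up. Behind the jaws a shaft, then a housing (x 38 to 79 mm, 62 mm wide, 26 mm high), then the two grip bars. It can be slid along the counter on its flat underside.
- grip_mid (a point): Middle of the grip, 19 mm above the reacher's origin. Two upright bars, each 90 mm long (x -45 to 45), 12 mm thick, z 2 to 36 mm: fixed handle at y -30 to -18, trigger at y 18 to 30 mm; 60 mm over both when released. Pinch both from above, across y. Only the trigger moves, so as the fingers close the tool shifts to its +y by half the trigger's travel.
- trigger (a joint): Travel of the trigger bar towards the fixed handle, m: 0 released, 0.018 fully in. Its return spring needs 5 N to start and 0.25 N more per mm. Each jaw turns in 0.0167 rad per mm; with the pot at jaws_mid the jaws meet it somewhere from 0.008 to 0.016, by how it is turned. Beyond that each jaw presses the pot with about 0.65 of the grip force in excess of the spring's (then 7 to 9 N).
- jaws_mid (a point): Point midway between the jaws where the pot's axis should be: 180 mm ahead of the reacher's origin, 18 mm above the counter. Released, the jaws are 69 mm apart here.
- jaw_left: Jaw on the reacher's +y side, a straight rubber-faced bar 18 mm tall (z 9 to 27 mm). Origin at its pivot, 135 mm ahead and 15 mm to the side of the reacher's origin; its tip lies 77 mm beyond the pivot. Released, the tips are 81 mm apart inside and 94 mm outside; parallel, the jaws are 51 mm apart.
- jaw_right: The same on the reacher's -y side; both jaws move together.
- pot: Oval white ceramic sugar pot, lid fixed on: upright walls, 54 mm long in its x, 46 mm wide in its y (two half rounds of 23 mm radius), 46 mm high plus a small knob (55 mm in all), about 0.26 kg. Origin at the centre of its underside. Upright, turned any way. Cracks if a jaw presses it with 12 N or more; each jaw must press it with more than 2 N to count as a firm hold.
- rack: Low steel wire rack fixed to the counter, 200 mm deep (x), 360 mm wide (y), top wires at 71 mm, clear height below 65 mm. Origin on the counter under its centre; -x is its open front (front edge at x = -100 mm, legs only at the corners), a low rail closes the back. Pot and box stand under it, one on either side of its middle.
- mat: Ribbed dark bar mat lying flat on the counter in front of the rack, 170 x 170 mm, so thin that things slide over it freely. Origin at its centre, sides parallel to the rack's.
- box: Square white ceramic sachet box, 46 x 46 mm, 44 mm tall, standing beside the pot under the rack; leave alone. Origin at the centre of its underside.
- cups: Stack of dark paper cups, 80 mm across, 140 mm tall, standing on the rack at one end; leave alone. Origin at its underside.
- syrup: Amber bottle, 64 mm across, 190 mm tall; leave alone. Origin at its underside.
- jug: Steel jug, 84 mm across, 100 mm tall; leave alone. Origin at its underside.
- spoon: Spoon lying on the counter; leave alone.
- tin: Steel tin, 72 mm across, 100 mm tall; leave alone. Origin at its underside.
- bowl: White bowl, 130 mm across, 60 mm tall; leave alone. Origin at its underside.

How it is judged:
By the outcome, as a careful person would: the job done as asked, in the order asked, and still so for the second after the job is handed in, with the robot touching nothing.
It also fails if it takes over 64 s, if anything falls off the work surface, if the arm or the gripper's body presses on something with over 40 N, if the wrist force passes 120 N, or if a joint passes its speed limit or range.

## Working session

There is one attempt and no reset: what is moved stays moved. The work goes in short steps, Python scripts to look and compute and a tool call to move; the robot and the scene stay as the last step left them, time stands still between calls to the robot, and variables do not carry over. Pictures are saved under pics/ and viewed, and the job is handed in when it is done.

Besides the shell and the picture viewer there is one more tool, called after ">>>" as name(argument=value, ...) on one line, values as JSON. jog_arm: Moves the arm, as the interface text tells. Its arguments: {"type":"object","properties":{"moves":{"type":"array"},"newtons":{"type":"number"}},"required":["moves"]}

```bash
ls; mkdir -p pics; cat > h.py <<'E'
import numpy as np, cv2, pickle
from cell import robot
E
python3 - <<'E'
from h import *
o=robot.get_obs(); print(o, robot.pinch_z)
for n in ("scene","top","wrist"):
    c=robot.read_camera(n); cv2.imwrite(f"pics/{n}0.png",c["image"]); pickle.dump((o,c),open(f"{n}0.pkl","wb"))
    print(n,{k:np.round(v,3).tolist() for k,v in c.items() if k!="image"})
E
```

```text
pics
{'time_s': 0.0, 'qpos': array([-1.35299797,  0.46836498, -0.01159429,  1.60362016,  0.00602425,
        1.07139238, -0.05630068]), 'qd': array([-7.31616501e-04, -7.71460615e-04, -3.17697207e-07, -1.67253175e-03,
       -4.27356881e-04,  1.79654921e-03, -4.60045551e-04]), 'joint_torque': array([-8.84174442e-04, -5.20578647e+01, -1.27328749e-02, -2.43742508e+01,
       -5.66246908e-02,  1.73864840e-02,  1.46512489e-04]), 'eef_pos': array([167.52437098, 627.38390004, 182.64974486]), 'orientation': array([ 1.30059958e-01,  9.91505744e-01, -8.74578880e-04, -4.01128794e-05]), 'ft_force': array([-0.42402267, -1.25464397, -0.33920953]), 'torque': array([0.0131544 , 0.02293497, 0.05508317]), 'width': 1.0005051773593638} -18.700000000000003
scene {'K': [[392.454, 0.0, 319.183], [0.0, 392.454, 200.744], [0.0, 0.0, 1.0]], 'R': [[-0.483, 0.875, 0.009], [0.531, 0.302, -0.792], [-0.696, -0.378, -0.611]], 't': [253.847, -229.35, 1543.345]}
top {'K': [[366.02, 0.0, 321.034], [0.0, 366.02, 193.636], [0.0, 0.0, 1.0]], 'R': [[-0.0, -1.0, -0.004], [-0.984, 0.001, -0.176], [0.176, 0.004, -0.984]], 't': [3.125, 549.682, 1180.996]}
wrist {'K': [[316.973, 0.0, 318.411], [0.0, 316.973, 198.027], [0.0, 0.0, 1.0]], 'T_tool_cam': [[0.0, -0.969, -0.247, 69.708], [1.0, 0.0, -0.0, 0.076], [0.0, -0.247, 0.969, -200.675], [0.0, 0.0, 0.0, 1.0]]}
```

View pics/scene0.png

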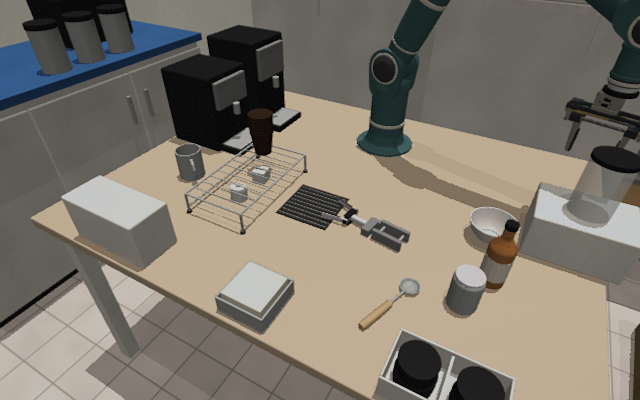

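View pics/top0.png

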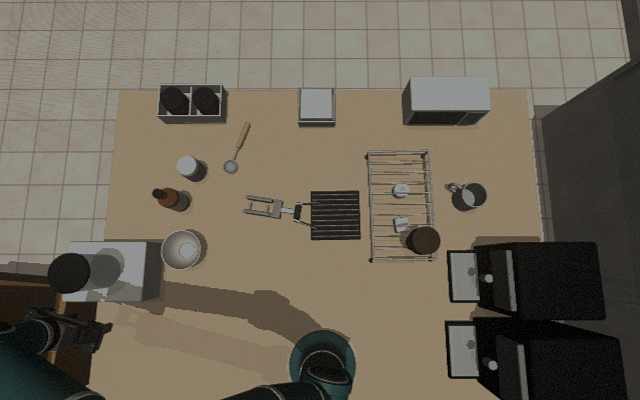

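View pics/wrist0.png

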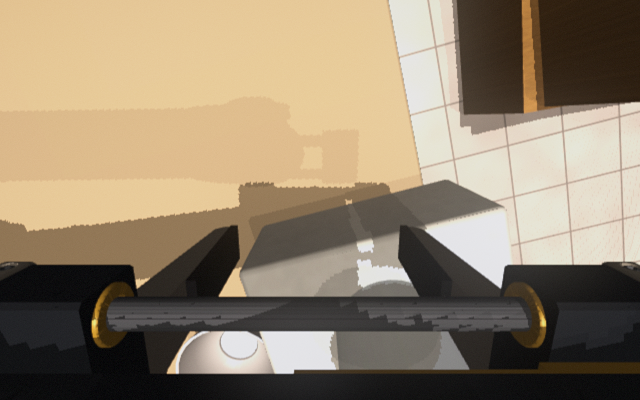

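```bash
cat >> h.py <<'E'
def ray(c,u,v,z):
    K,R,t=c["K"],c["R"],c["t"]
    C=-R.T@t; d=R.T@np.linalg.inv(K)@np.array([u,v,1.])
    return C+d*(z-C[2])/d[2]
def wpose(o,c):
    from scipy.spatial.transform import Rotation as Ro
    Rt=Ro.from_quat(o["orientation"]).as_matrix(); T=np.array(c["T_tool_cam"])
    Rwc=Rt@T[:3,:3]; p=Rt@T[:3,3]+o["eef_pos"]
    return dict(image=c["image"],K=c["K"],R=Rwc.T,t=-Rwc.T@p)
def proj(c,X):
    q=c["K"]@(c["R"]@np.asarray(X,float)+c["t"]); return q[:2]/q[2]
def crop(c,u0,v0,w,h,s,name):
    cv2.imwrite(name,cv2.resize(c["image"][v0:v0+h,u0:u0+w],None,fx=s,fy=s,interpolation=cv2.INTER_CUBIC))
E
python3 - <<'E'
from h import *
o,c=pickle.load(open("top0.pkl","rb"))
crop(c,235,140,210,130,3.8,"pics/topc.png")
o,s=pickle.load(open("scene0.pkl","rb"))
crop(s,180,90,240,170,3.3,"pics/scenec.png")
E
```

```text
(no output)
```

View pics/topc.png

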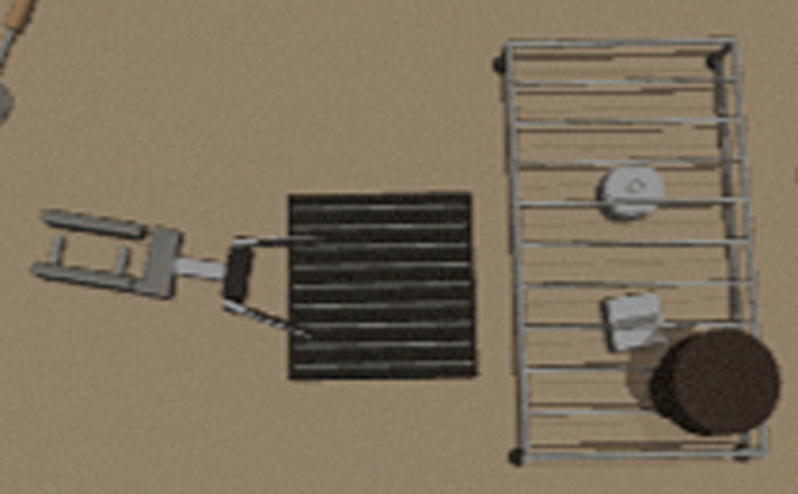

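View pics/scenec.png

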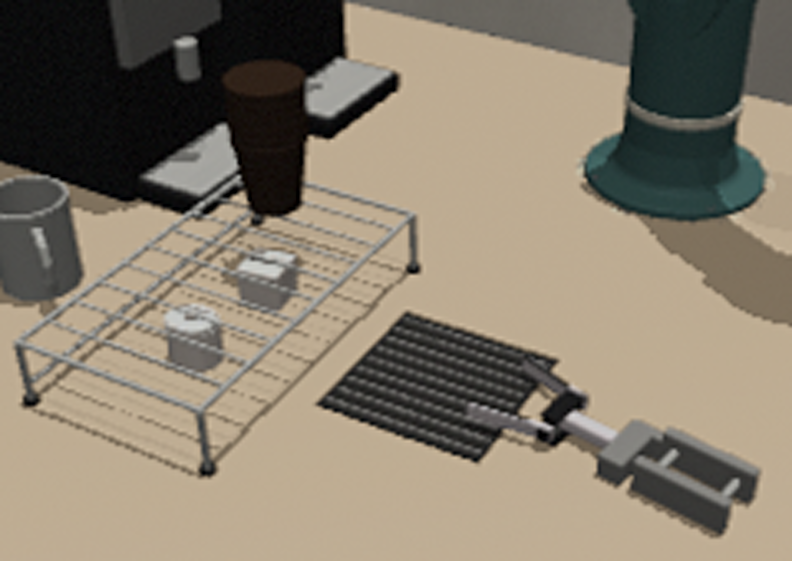

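```bash
python3 - <<'E'
from h import *
o,c=pickle.load(open("top0.pkl","rb"))
def P(n,x,y,z): print(n,np.round(ray(c,235+(x+.5)/3.8-.5,140+(y+.5)/3.8-.5,z),1))
P("pot",632,190,48);P("box",634,322,44)
for n,q in dict(rFL=(507,42),rBL=(735,42),rFR=(522,458),rBR=(765,456)).items(): P(n,*q,71)
for q in [(289,195),(471,193),(289,378),(476,376)]: P("mat",*q,0)
P("h1a",48,214,36);P("h1b",140,232,36);P("h2a",40,268,36);P("h2b",165,292,36)
P("piv1",240,241,27);P("piv2",228,303,27);P("tip1",318,239,27);P("tip2",310,336,27);P("jaw base mid",237,272,27)
E
```

```text
pot [ 563.2 -266.2   48. ]
box [ 446.6 -264.2   44. ]
rFL [ 692.4 -155.7   71. ]
rBL [ 692.1 -357.4   71. ]
rFR [ 329.8 -160.    71. ]
rBR [ 331.4 -364.    71. ]
mat [568.   39.2   0. ]
mat [ 569.7 -128.4    0. ]
mat [400.5  38.4   0. ]
mat [ 402.2 -129.8    0. ]
h1a [544.2 253.2  36. ]
h1b [527.9 170.6  36. ]
h2a [495.6 258.6  36. ]
h2b [474.2 147.2  36. ]
piv1 [521.1  82.   27. ]
piv2 [465.3  92.1  27. ]
tip1 [522.8  12.1  27. ]
tip2 [436.   19.1  27. ]
jaw base mid [493.1  84.4  27. ]
```

>>> jog_arm(moves=[0, 0, 0, 0, 0, -0.06, 0, 0, 0, 0, 0, 0, -0.06, 0, 0, 0, 0, -0.048, -0.03, 0, 0, 0, 0, 0, -0.048, -0.03, 0, 0, 0, 0, 0, -0.048, -0.03, 0, 0, 0, 0, 0, -0.048, -0.03, 0, 0, 0, 0, 0, -0.048, -0.03, 0, 0, 0, 0, 0, -0.048, -0.03, 0, 0])

```text
time_s: 1.15
eef_pos: [400.4, 378.2, 303.5]
orientation: [0.13, 0.992, 0.0, -0.0]
ft_force: [0.1, -0.8, -0.4]
width: 1.001
```

>>> jog_arm(moves=[0, 0, 0, -0.048, -0.03, 0, 0, 0, 0, 0, -0.048, -0.03, 0, 0, 0, 0, 0, -0.048, -0.03, 0, 0, 0, 0, 10.5, 0, 0, 0, 0, 0, 0, 10.5, 0, 0, 0, 0, 0, 0, 10.5, 0, 0, 0, 0, 0, 0, 10.5, 0, 0, 0, 0, 0, 0, 10.5, 0, 0, 0, 0])

```text
time_s: 2.15
eef_pos: [515.2, 255.6, 303.3]
orientation: [0.558, 0.83, -0.0, -0.0]
ft_force: [0.4, -0.7, 0.2]
width: 1.002
```

>>> jog_arm(moves=[0, 0, 10.5, 0, 0, 0, 0, 0, 0, 10.5, 0, 0, 0, 0, 0, 0, 10.5, 0, 0, 0, 0, 0, 0, 0, 0, 0, 0, 0])

```text
time_s: 2.65
eef_pos: [515.2, 255.7, 303.3]
orientation: [0.759, 0.651, -0.0, 0.0]
ft_force: [0.1, 1.5, 0.7]
width: 1.004
```

```bash
python3 - <<'E'
from h import *
o=robot.get_obs(); c=robot.read_camera("wrist"); cv2.imwrite("pics/w1.png",c["image"]); pickle.dump((o,c),open("w1.pkl","wb"))
print(o["time_s"],o["eef_pos"],o["orientation"],o["qpos"])
E
```

```text
2.65 [515.17942385 255.72748029 303.34382434] [ 7.59420814e-01  6.50599689e-01 -2.63849757e-04  3.83736251e-05] [-0.89386232  0.24560658  0.45923621  1.66855159 -0.11342829  1.25441993
 -0.56518823]
```

View pics/w1.png

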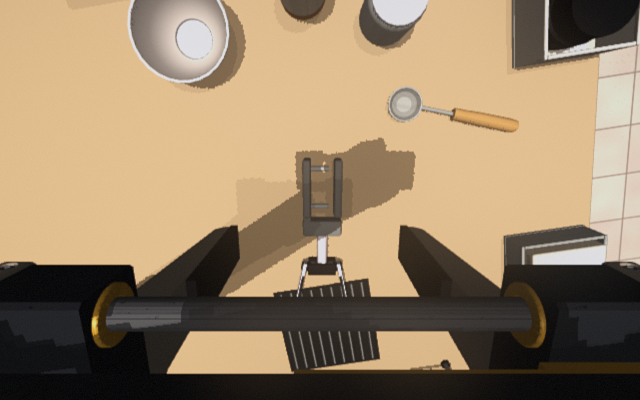

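```bash
python3 - <<'E'
from h import *
o,c=pickle.load(open("w1.pkl","rb"))
crop(c,270,140,110,150,4,"pics/w1c.png")
E
```

```text
(no output)
```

View pics/w1c.png

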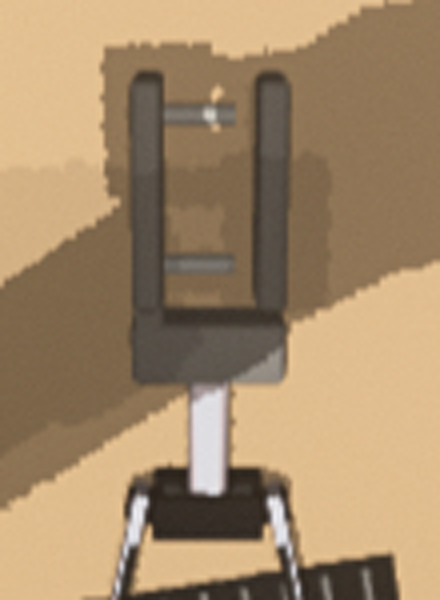

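>>> jog_arm(moves=[0, 0, 0, -0.06, 0.005, 0, 0, 0, 0, 0, -0.06, 0.005, 0, 0, 0, 0, 0, -0.06, 0.005, 0, 0, 0, 0, 0, -0.06, 0.005, 0, 0, 0, 0, 0, -0.06, 0.005, 0, 0, 0, 0, 0, -0.06, 0.005, 0, 0, 0, 0, 0, -0.06, 0.005, 0, 0, 0, 0, 0, -0.06, 0.005, 0, 0])

```text
time_s: 3.7
eef_pos: [480.0, -226.3, 303.9]
orientation: [0.759, 0.651, 0.001, 0.0]
ft_force: [0.5, 0.0, 0.2]
width: 1.001
```

>>> jog_arm(moves=[0, 0, 0, -0.05, 0.0, 0, 0, 0, 0, 0, -0.05, 0.0, 0, 0, 0, 0, 0, 0, 0, 0, 0])

```text
time_s: 4.08
eef_pos: [462.4, -327.8, 303.7]
orientation: [0.762, 0.648, -0.001, 0.001]
ft_force: [-0.1, 0.1, -0.7]
width: 1.0
```

```bash
python3 - <<'E'
from h import *
o=robot.get_obs(); c=robot.read_camera("wrist"); cv2.imwrite("pics/w2.png",c["image"]); pickle.dump((o,c),open("w2.pkl","wb"))
print(o["time_s"],o["eef_pos"],o["orientation"],o["qpos"])
E
```

```text
4.075 [ 462.41476321 -327.76135677  303.65251541] [ 7.61624470e-01  6.48017567e-01 -1.06459401e-03  5.15166297e-04] [-0.13689647  0.27366066  0.86138101  1.70562268 -0.21460409  1.26122596
  0.61101779]
```

View pics/w2.png

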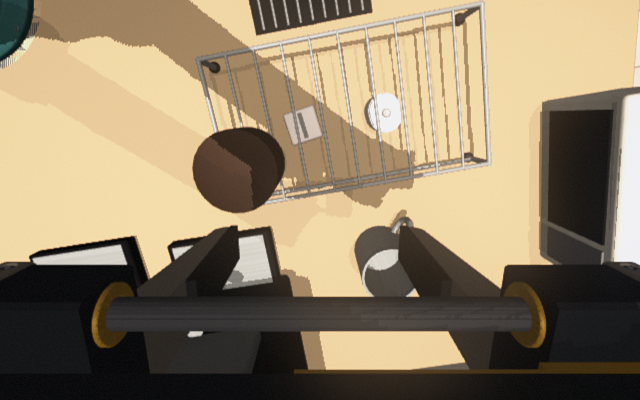

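```bash
python3 - <<'E'
from h import *
o,c=pickle.load(open("w2.pkl","rb"))
crop(c,270,70,150,90,5.3,"pics/w2c.png")
E
```

```text
(no output)
```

View pics/w2c.png

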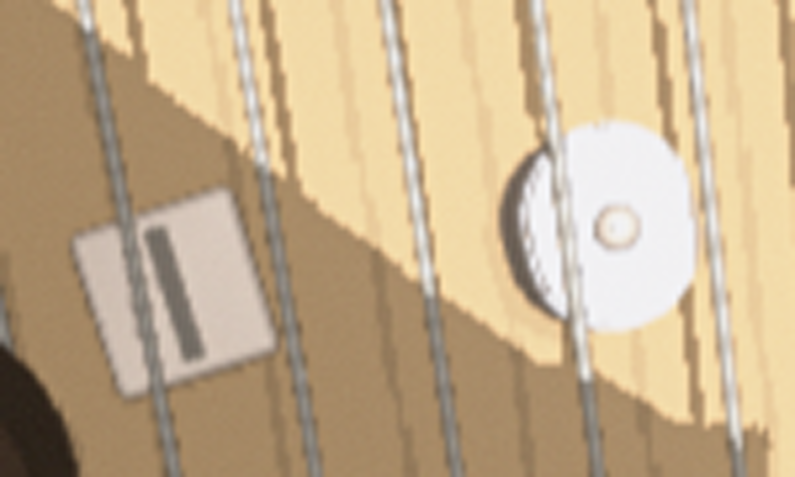

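```bash
python3 - <<'E'
from h import *
o,c=pickle.load(open("w2.pkl","rb")); w=wpose(o,c)
im=c["image"].astype(int)
sub=im[85:140,355:410]
m=((sub.min(2)>195)).astype(np.uint8)
m=((sub[...,0]>195)&(sub[...,2]-sub[...,0]<15)).astype(np.uint8)
m=cv2.morphologyEx(m,cv2.MORPH_OPEN,np.ones((4,4),np.uint8))
n,l,s,ce=cv2.connectedComponentsWithStats(m); print(s)
cv2.imwrite("pics/m.png",cv2.resize(m*255,None,fx=8,fy=8,interpolation=0))
pts=np.argwhere(m)[:,::-1]+[355,85]
X=np.array([ray(w,u,v,46)[:2] for u,v in pts]).astype(np.float32)
r=cv2.minAreaRect(X); print(r)
h=cv2.convexHull(X)[:,0]
for a in range(0,180,15):
    d=np.array([np.cos(np.radians(a)),np.sin(np.radians(a))]); q=h@d; print(a,round(np.ptp(q),1),round((q.max()+q.min())/2,1))
print("knob",ray(w,270+617/5.3-.4,70+228/5.3-.4,55))
q=lambda x,y,z:np.round(ray(w,270+x/5.3-.4,70+y/5.3-.4,z),1)
print("box",[q(*p,44) for p in[(75,240),(225,188),(275,345),(125,397)]])
print("rack FR..",[np.round(ray(w,*p,71),1) for p in [(197,58),(484,3),(489,163)]])
E
```

```text
[[   0    0   55   55 2158]
 [  21    9   26   39  762]
 [  15   19    7   21  105]]
((566.6114501953125, -270.1365051269531), (42.25123977661133, 52.192138671875), 1.7946971654891968)
0 42.5 566.5
15 45.6 477.4
30 47.5 356.0
45 49.1 209.8
60 51.7 49.2
75 52.0 -114.0
90 52.0 -270.2
105 52.4 -407.3
120 51.9 -517.4
135 50.4 -592.2
150 49.2 -625.7
165 46.4 -617.0
knob [ 565.21267691 -268.65227992   55.        ]
box [array([ 425.4, -249. ,   44. ]), array([ 466.8, -242.3,   44. ]), array([ 473.4, -284.4,   44. ]), array([ 431.1, -291.6,   44. ])]
rack FR.. [array([ 332.7, -163.5,   71. ]), array([ 693.6, -159. ,   71. ]), array([ 694.2, -357.4,   71. ])]
```

View pics/m.png

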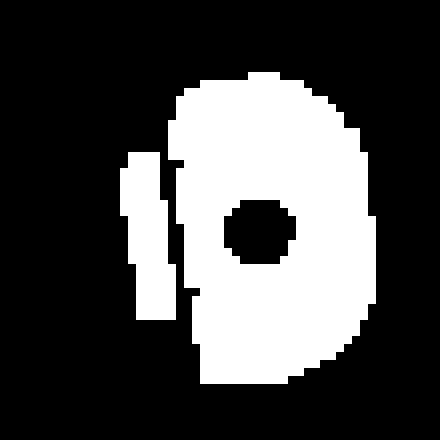

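```bash
python3 - <<'E'
from h import *
o,c=pickle.load(open("w1.pkl","rb")); w=wpose(o,c)
q=lambda x,y,z:np.round(ray(w,270+x/4-.4,140+y/4-.4,z)[:2],1)
for n,p in dict(LrearTop=(147,80,36),RrearTop=(273,80,36),Lfront=(147,312,36),Rfront=(272,312,36),hFL=(134,383,26),hFR=(286,380,26),hBR=(286,320,26), shaftmid=(209,420,20), jawbaseMid=(208,470,27)).items(): print(n,q(*p))
L=(q(147,80,36)+q(273,80,36))/2; F=(q(134,383,26)+q(286,381,26))/2
d=F-L; print(L,F,d,np.linalg.norm(d),"expect 124", np.degrees(np.arctan2(d[1],d[0])))
u=d/np.linalg.norm(d); print("grip", L+45*u, F-79*u)
from scipy.spatial.transform import Rotation as Ro
print(np.round(Ro.from_quat(o["orientation"]).as_matrix(),3))
E
```

```text
LrearTop [498.5 266.9]
RrearTop [544.5 259.7]
Lfront [483.8 178.2]
Rfront [531.6 170.8]
hFL [472.9 146.4]
hFR [533.4 138.3]
hBR [536.8 163.3]
shaftmid [500.  123.5]
jawbaseMid [496.6 104.9]
[521.5 263.3] [503.1  142.15] [ -18.4  -121.15] 122.53931001927499 expect 124 -98.63596111630591
grip [514.74298464 218.81019506] [514.96231585 220.25432422]
[[ 0.153  0.988 -0.   ]
 [ 0.988 -0.153 -0.   ]
 [-0.    -0.    -1.   ]]
```

>>> jog_arm(moves=[0, 0, 0, 0.061, -0.004, 0, 0, 0, 0, 0, 0.061, -0.004, 0, 0, 0, 0, 0, 0.061, -0.004, 0, 0, 0, 0, 0, 0.061, -0.004, 0, 0, 0, 0, 0, 0.061, -0.004, 0, 0, 0, 0, 0, 0.061, -0.004, 0, 0, 0, 0, 0, 0.061, -0.004, 0, 0, 0, 0, 0, 0.061, -0.004, 0, 0])

```text
time_s: 5.12
eef_pos: [507.8, 167.5, 303.9]
orientation: [0.758, 0.652, 0.001, -0.0]
ft_force: [1.6, 0.2, 1.1]
width: 0.998
```

>>> jog_arm(moves=[0, 0, 0, 0.061, -0.004, 0, 0, 0, 0, 0, 0, 0, 0.06, 0, 0, 0, 0, 0, 0, 0.06, 0, 0, 0, 0, 0, 0, 0.06, 0, 0, 0, 0, 0, 0, 0.04, 0, 0, 0, 0, 0, 0, 0, 0])

```text
time_s: 5.88
eef_pos: [511.1, 225.0, 81.0]
orientation: [0.759, 0.651, -0.003, -0.001]
ft_force: [-0.3, 0.4, 0.5]
width: 0.997
```

```bash
cat > look.py <<'E'
import sys
from h import *
cam,n=sys.argv[1:3]
o=robot.get_obs(); c=robot.read_camera(cam); cv2.imwrite(f"pics/{n}.png",c["image"]); pickle.dump((o,c),open(n+".pkl","wb"))
from scipy.spatial.transform import Rotation as Ro
R=Ro.from_quat(o["orientation"]).as_matrix()
print(o["time_s"],np.round(o["eef_pos"],1),"xang",np.degrees(np.arctan2(R[1,0],R[0,0])),"tilt",np.round(R[2],4),o["ft_force"],o["width"]*92)
print(np.round(o["qpos"],2))
E
python3 look.py wrist w3
```

```text
5.875 [511.1 225.   81. ] xang 81.27637748120296 tilt [-0.0037 -0.0055 -1.    ] [-0.32544887  0.38071696  0.52147823] 91.75870240246705
[-0.82  0.47  0.44  1.93 -0.27  0.81 -0.39]
```

View pics/w3.png

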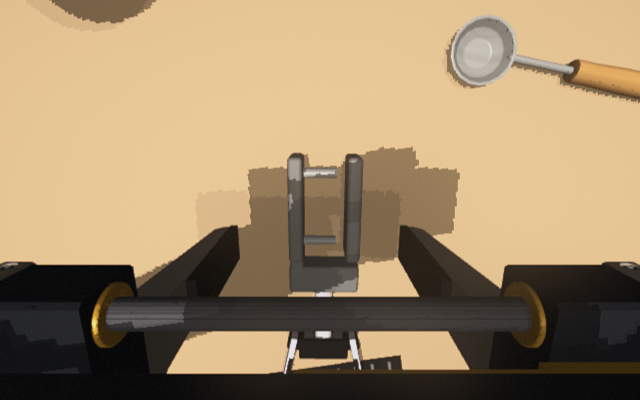

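>>> jog_arm(moves=[0, 0, 0, -0.005, 0.0045, 0.03, 0, 0, 0, 0, 0, 0, 0.025, 0, 0, 0, 0, 0, 0, 0.015, 0, 0, 0, 0, 0, 0, 0.005, 0, 0, 0, 0, 0, 0, 0, 0])

```text
time_s: 6.55
eef_pos: [518.8, 219.4, 9.4]
orientation: [0.76, 0.65, 0.001, 0.0]
ft_force: [0.9, -0.1, 0.1]
width: 1.0
```

```bash
python3 look.py wrist w4
```

```text
6.55 [518.8 219.4   9.4] xang 81.077151118771 tilt [ 0.001  0.001 -1.   ] [ 0.9219707  -0.11271277  0.13775263] 91.98657002642246
[-0.76  0.58  0.38  1.95 -0.34  0.67 -0.32]
```

View pics/w4.png

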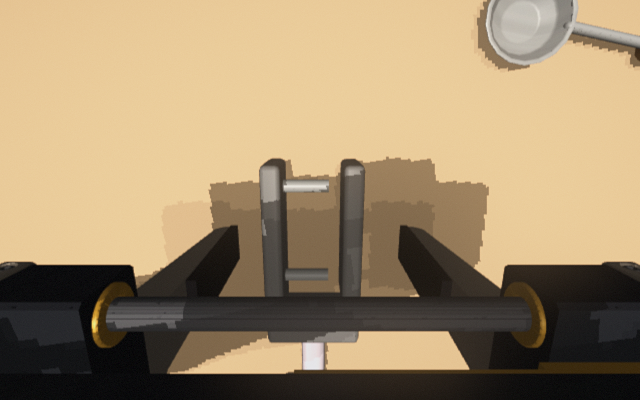

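>>> jog_arm(moves=[0, 0, 0, 0, -0.0037, 0.003, 0, 0, 0, 0, 0, 0, 0, 0.2, 0, 0, 0, 0, 0, 0, 0.36, 0, 0, 0, 0, 0, 0, 0.37, 0, 0, 0, 0, 0, 0, 0.37, 0, 0, 0, 0, 0, 0, 0.37], newtons=8)

```text
time_s: 7.35
eef_pos: [514.6, 219.4, 5.6]
orientation: [0.76, 0.65, 0.0, 0.0]
ft_force: [-0.3, 0.1, -0.4]
width: 0.627
```

```bash
python3 look.py wrist w5
```

```text
7.35 [514.6 219.4   5.6] xang 81.04770656146822 tilt [-0.e+00  1.e-04 -1.e+00] [-0.33800466  0.10173664 -0.40467848] 57.6870426694376
[-0.76  0.59  0.38  1.96 -0.34  0.66 -0.32]
```

View pics/w5.png

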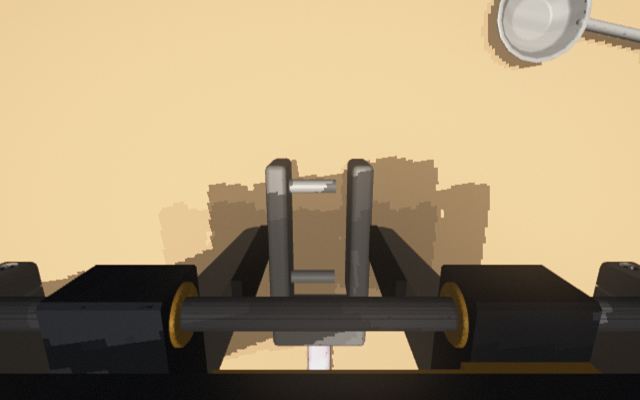

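>>> jog_arm(moves=[0, 0, -2, 0, 0, 0, 0.37, 0, 0, -2.5, 0, 0, 0, 0.37, 0, 0, -2.5, 0, 0, 0, 0.37, 0, 0, -1.95, 0, 0, 0, 0.37, 0, 0, 0, -0.01, 0.0055, 0, 0.37, 0, 0, 0, -0.016, 0.0055, 0, 0.37, 0, 0, 0, -0.016, 0.0055, 0, 0.37, 0, 0, 0, -0.016, 0.0055, 0, 0.37])

```text
time_s: 8.4
eef_pos: [537.1, 159.6, 5.6]
orientation: [0.708, 0.707, -0.0, 0.0]
ft_force: [0.0, 0.1, 0.4]
width: 0.629
```

>>> jog_arm(moves=[0, 0, 0, -0.016, 0.0055, 0, 0.37, 0, 0, 0, -0.016, 0.0055, 0, 0.37, 0, 0, 0, -0.016, 0.0055, 0, 0.37, 0, 0, 0, -0.012, 0.0055, 0, 0.37, 0, 0, 0, -0.01, 0, 0, 0.37, 0, 0, 0, 0, 0, 0, 0.37, 0, 0, 0, 0, 0, 0, 0.37])

```text
time_s: 9.28
eef_pos: [558.3, 92.1, 5.6]
orientation: [0.707, 0.707, 0.0, -0.0]
ft_force: [-0.5, 0.9, -1.1]
width: 0.629
```

```bash
python3 look.py wrist w6; python3 look.py top t6;  python3 look.py scene s6; python3 - <<'E'
from h import *
o,c=pickle.load(open("t6.pkl","rb"))
crop(c,235,140,210,130,3.8,"pics/t6c.png")
o,s=pickle.load(open("s6.pkl","rb"))
crop(s,180,90,240,170,3.3,"pics/s6c.png")
E
```

```text
9.275 [558.3  92.1   5.6] xang 90.04665112465992 tilt [ 5.e-04 -2.e-04 -1.e+00] [-0.49150451  0.90935044 -1.11680954] 57.86398740656381
[-0.48  0.59  0.34  1.94 -0.3   0.66  0.04]
9.325 [558.3  92.3   5.6] xang 90.06400810707405 tilt [ 5.e-04 -2.e-04 -1.e+00] [-0.64712511 -0.1474917   0.76546076] 58.05189255027344
[-0.48  0.59  0.34  1.94 -0.3   0.66  0.04]
9.375 [558.4  92.3   5.6] xang 90.07538525617603 tilt [ 4.e-04 -1.e-04 -1.e+00] [-0.24222876  0.4546741  -0.97343629] 57.83477897307619
[-0.48  0.59  0.34  1.94 -0.3   0.66  0.04]
```

View pics/t6c.png

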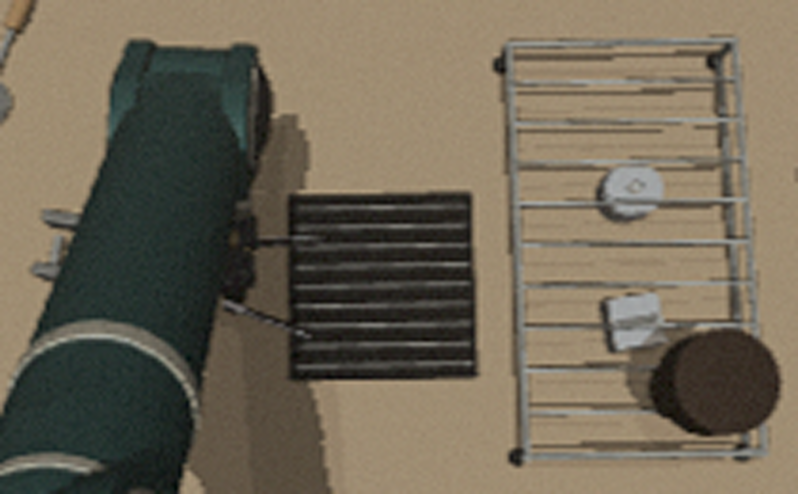

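View pics/s6c.png

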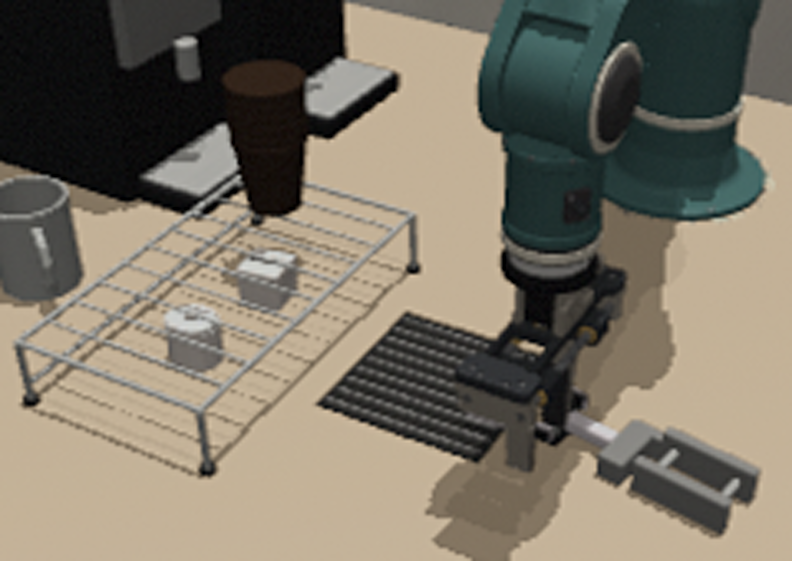

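View pics/w6.png

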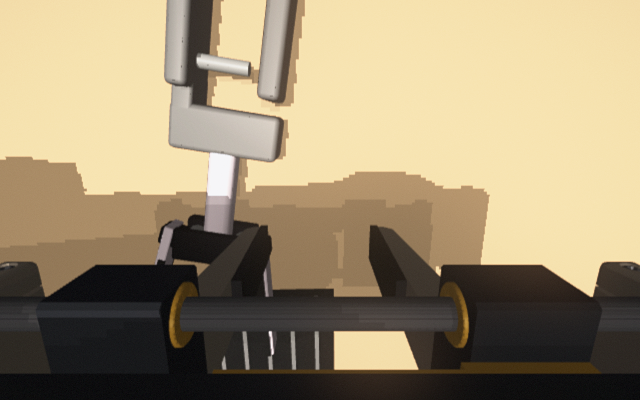

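```bash
python3 - <<'E'
from h import *
o,s=pickle.load(open("s6.pkl","rb"))
for X in [(558,92,5.6),(558-35,92,5.6),(558+35,92,5.6),(515,219,0),(503,142,0)]: 
    p=proj(s,X); print(X,p,(p-[180,90])*3.3)
_,w=pickle.load(open("w6.pkl","rb")); ww=wpose(o,w)
for X in [(0,0,0)]: pass
q=lambda u,v,z:np.round(ray(ww,u,v,z),1)
print(q(170,145,26),q(277,160,26),q(284,118,26),q(190,90,26))
_,w=pickle.load(open("w5.pkl","rb")); o5=pickle.load(open("w5.pkl","rb"))[0]; ww=wpose(o5,w)
print(q(267,170,36),q(292,170,36),q(348,170,36),q(373,170,36))
for n in("w4","w5","w6"):
  img=pickle.load(open(n+".pkl","rb"))[1]["image"]; cv2.imwrite(f"pics/{n}d.png",cv2.resize(img[150:400,140:500],None,fx=2.2,fy=2.2))
E
```

```text
(558, 92, 5.6) [341.97565907 232.47403631] [534.51967494 470.16431981]
(523, 92, 5.6) [347.30453764 225.40418719] [552.1049742  446.83381773]
(593, 92, 5.6) [336.40908114 239.85924233] [516.14996777 494.53549969]
(515, 219, 0) [389.24763552 239.97957671] [690.5171972  494.93260314]
(503, 142, 0) [365.72722686 228.49957322] [612.89984862 457.04859162]
[474.3 146.3  26. ] [534.2 138.   26. ] [538.8 161.1  26. ] [488.4 175.7  26. ]
[493.  264.8  36. ] [506.4 262.7  36. ] [536.4 258.   36. ] [549.8 255.8  36. ]
```

View pics/w5d.png

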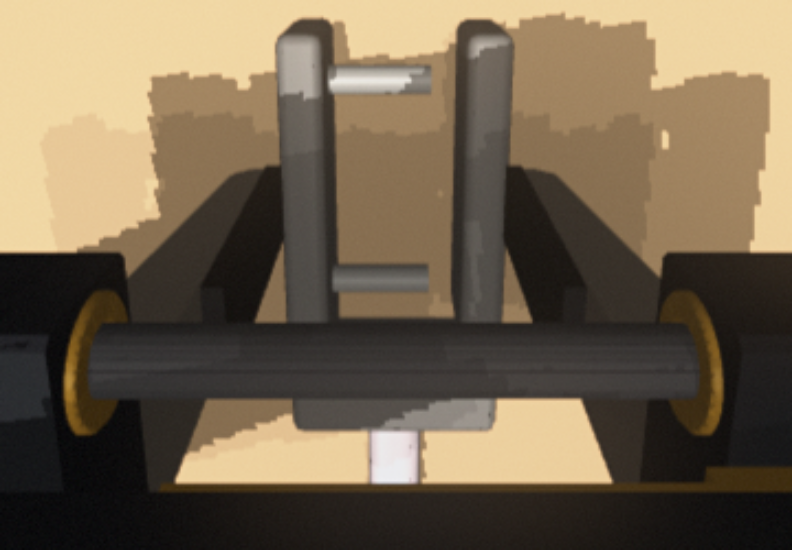

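```bash
python3 - <<'E'
from h import *
o,w=pickle.load(open("w5.pkl","rb"))
T=np.linalg.inv(np.array(w["T_tool_cam"]))
for X in [(10,-28.8,0),(-10,-28.8,0),(10,-28.8,-20),(0,-28.8,0),(10,-46,0)]:
    p=T@np.array([*X,1]); u=w["K"]@p[:3]; u=u[:2]/u[2]; print(X,u,(u-[140,150])*2.2)
img=pickle.load(open("s6.pkl","rb"))[1]["image"]; cv2.imwrite("pics/s6d.png",cv2.resize(img[150:260,290:430],None,fx=5.5,fy=5.5,interpolation=2))
E
```

```text
(10, -28.8, 0) [275.5129623  209.88392624] [298.12851706 131.74463772]
(-10, -28.8, 0) [276.49859427 238.31761028] [300.29690739 194.29874262]
(10, -28.8, -20) [271.15147484 219.34677166] [288.53324465 152.56289764]
(0, -28.8, 0) [276.01153012 224.26669811] [299.22536626 163.38673584]
(10, -46, 0) [249.43060247 209.88520988] [240.74732544 131.74746173]
```

View pics/s6d.png

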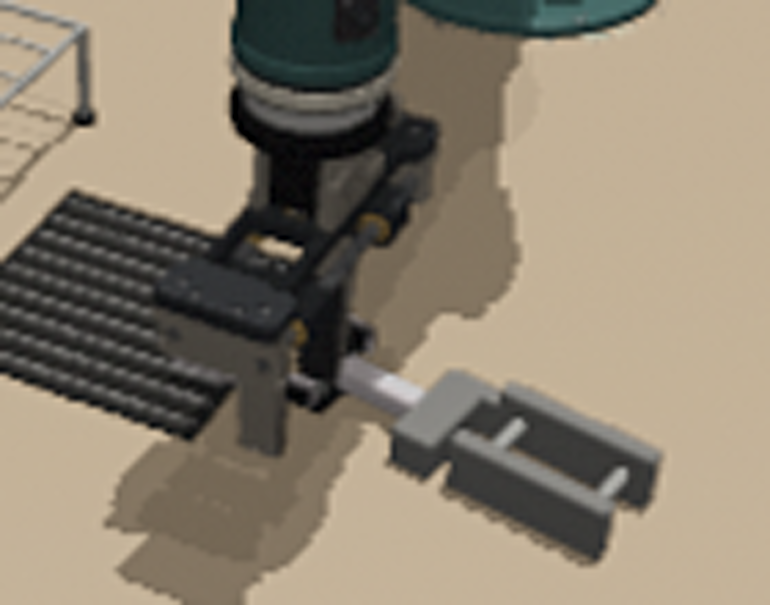

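View pics/w6d.png

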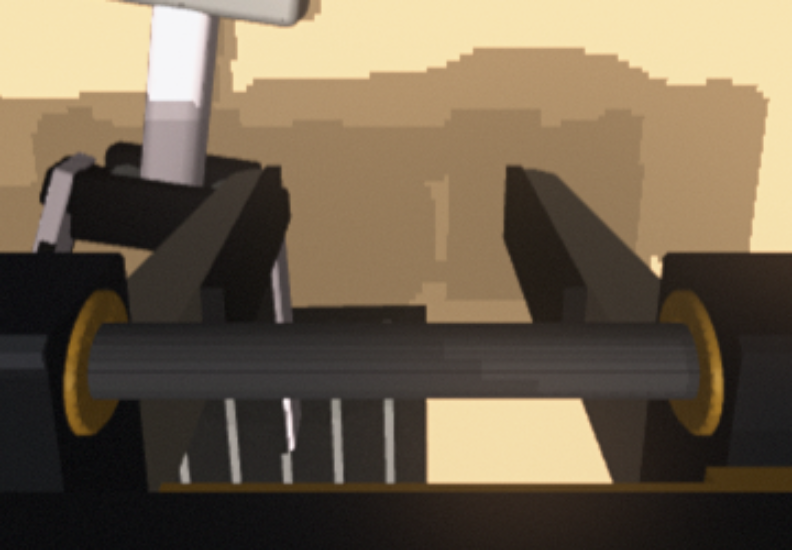

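```bash
python3 - <<'E'
from h import *
from scipy.optimize import fsolve
for n in ("w4","w5","w6"):
    img=pickle.load(open(n+".pkl","rb"))[1]["image"]; cv2.imwrite(f"pics/{n}e.png",cv2.resize(img[190:310,180:460],None,fx=2.8,fy=2.8,interpolation=2))
o,w=pickle.load(open("w5.pkl","rb"))
T=np.linalg.inv(np.array(w["T_tool_cam"]))
def pr(X):
    p=T@np.array([*X,1]); u=w["K"]@p[:3]; return u[:2]/u[2]
print(fsolve(lambda q:pr((q[0],-28.85,q[1]))-[267.3,225.9],[10,-20]))
print(fsolve(lambda q:pr((q[0],-46,q[1]))-[238,226],[10,-20]))
_,s=pickle.load(open("s6.pkl","rb"))
for z in (5,15,25,35,45):
    print(z,[(proj(s,(x,y,z))-[290,150])*5.5 for x,y in((558+29,82),(558+29,102),(558+47,102))])
E
```

```text
[ 10.86298667 -34.27008338]
[  9.60509324 -30.84779079]
5 [array([243.03891307, 481.36954598]), array([278.18308246, 494.67598695]), array([262.17714699, 516.26914071])]
15 [array([243.68490013, 466.88310867]), array([279.03097286, 480.16366354]), array([262.94396568, 501.71030154])]
25 [array([244.33813497, 452.23413765]), array([279.8884428 , 465.48737851]), array([263.71954956, 486.9850462 ])]
35 [array([244.99874027, 437.41988213]), array([280.75565556, 450.6443374 ]), array([264.50404978, 472.09050492])]
45 [array([245.66684148, 422.43752886]), array([281.63277814, 435.63168187]), array([265.29762099, 457.0237416 ])]
```

View pics/w4e.png

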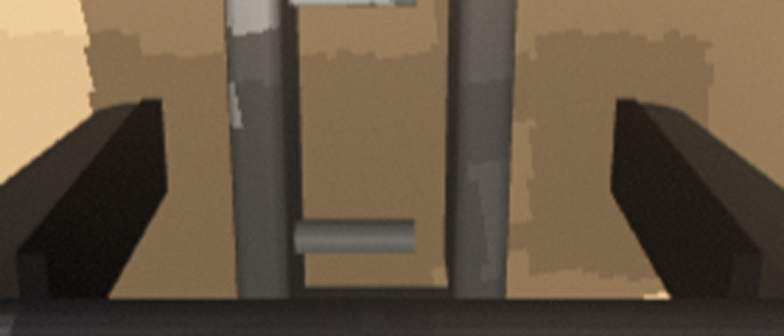

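>>> jog_arm(moves=[0, 0, 0, 0, 0, -0.03, 0.37, 0, 0, 0, 0.0424, -0.0145, 0, 0, 0, 0, 0, 0.0424, -0.0145, 0, 0, 0, 0, 0, 0.0424, -0.0145, 0, 0, 0, 0, 4.4, 0, 0, 0, 0, 0, 0, 4.4, 0, 0, 0, 0, 0, 0, 0, 0, 0, 0, 0])

```text
time_s: 10.3
eef_pos: [514.8, 219.2, 35.6]
orientation: [0.759, 0.652, -0.0, 0.0]
ft_force: [-0.9, 0.4, 0.2]
width: 0.998
```

```bash
python3 look.py wrist w7
```

```text
10.3 [514.8 219.2  35.6] xang 81.31062305487502 tilt [-1.e-04  0.e+00 -1.e+00] [-0.93567854  0.42376235  0.18465879] 91.77030261019772
[-0.77  0.54  0.39  1.95 -0.31  0.71 -0.34]
```

View pics/w7.png

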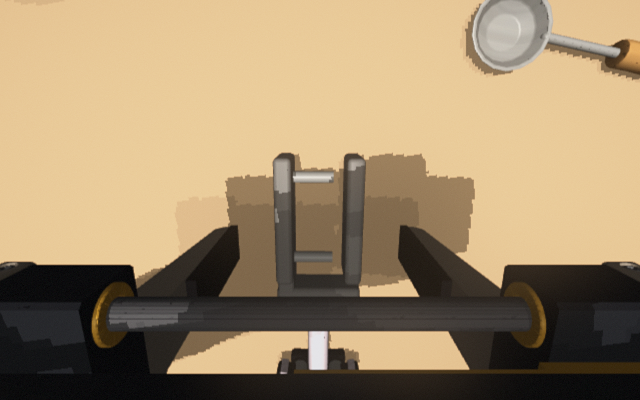

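>>> jog_arm(moves=[0, 0, 0, 0, 0, 0.025, 0, 0, 0, 0, 0, 0, 0.015, 0, 0, 0, 0, 0, 0, 0.008, 0, 0, 0, 0, 0, 0, 0, 0])

```text
time_s: 10.85
eef_pos: [514.8, 218.3, -12.9]
orientation: [0.759, 0.651, -0.0, -0.0]
ft_force: [0.6, 0.0, 0.1]
width: 1.001
```

```bash
python3 look.py wrist w8; python3 look.py scene s8; python3 - <<'E'
from h import *
_,s=pickle.load(open("s8.pkl","rb"))
cv2.imwrite("pics/s8d.png",cv2.resize(s["image"][150:260,320:460],None,fx=5.5,fy=5.5,interpolation=2))
E
```

```text
10.85 [514.8 218.3 -12.9] xang 81.20260885904378 tilt [-6.e-04 -8.e-04 -1.e+00] [0.62830276 0.01103807 0.08411567] 92.11124899097261
[-0.74  0.61  0.35  1.97 -0.35  0.62 -0.31]
10.9 [515.3 218.5 -12.4] xang 81.20075490389726 tilt [-0.e+00  1.e-04 -1.e+00] [-0.08457247  0.43322022  0.68789117] 91.980769885441
[-0.74  0.61  0.35  1.97 -0.35  0.62 -0.31]
```

View pics/s8d.png

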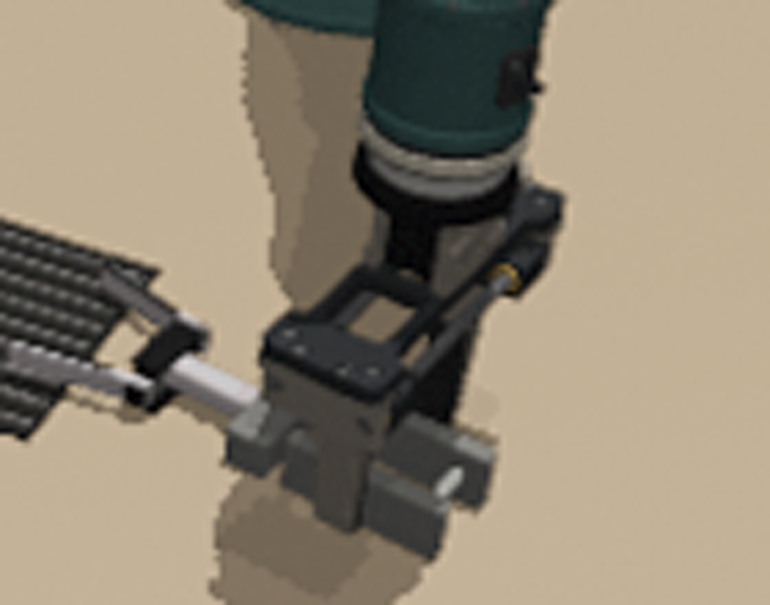

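View pics/w8.png

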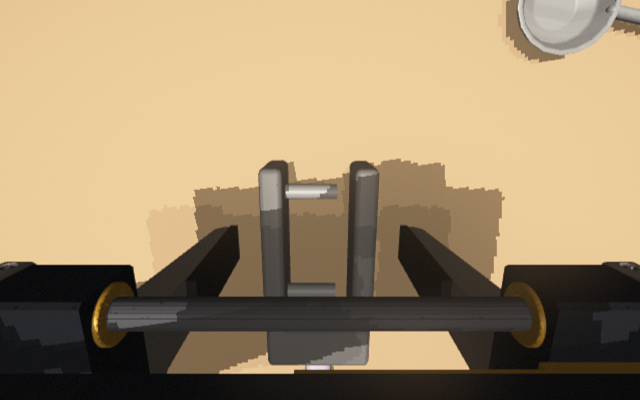

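>>> jog_arm(moves=[0, 0, 0, 0, 0, 0.005, 0, 0, 0, 0, 0, 0, 0.002, 0.1, 0, 0, 0, 0, 0, 0, 0.25, 0, 0, 0, 0, 0, 0, 0.36, 0, 0, 0, 0, 0, 0, 0.37, 0, 0, 0, 0, 0, 0, 0.37, 0, 0, 0, 0, 0, 0, 0.37], newtons=8)

```text
time_s: 11.82
eef_pos: [514.4, 218.8, -19.3]
orientation: [0.759, 0.651, -0.0, -0.0]
ft_force: [-4.1, 0.2, 4.1]
width: 0.633
```

```bash
python3 look.py wrist w9
```

```text
11.825 [514.4 218.8 -19.3] xang 81.21031388555495 tilt [-0.     -0.0012 -1.    ] [-4.13973315  0.18648422  4.07650191] 58.21215485787045
[-0.73  0.62  0.35  1.97 -0.36  0.61 -0.3 ]
```

View pics/w9.png

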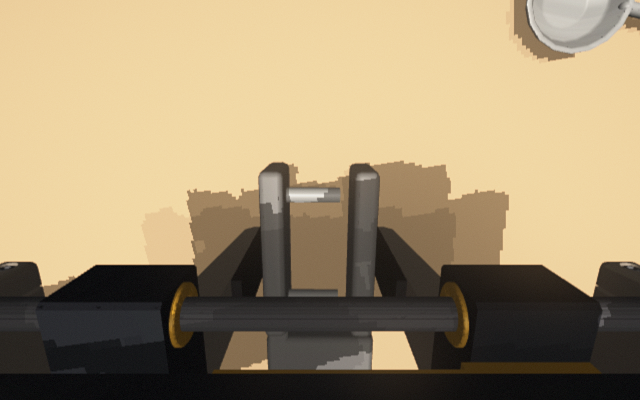

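>>> jog_arm(moves=[0, 0, 0, 0, 0, -0.001, 0.37, 0, 0, 0, 0, 0, 0, 0.37])

```text
time_s: 12.12
eef_pos: [515.5, 218.5, -18.5]
orientation: [0.759, 0.651, 0.0, 0.0]
ft_force: [-0.5, 0.4, -0.7]
width: 0.628
```

```bash
python3 look.py scene s9;python3 - <<'E'
from h import *
_,s=pickle.load(open("s9.pkl","rb"))
cv2.imwrite("pics/s9d.png",cv2.resize(s["image"][150:260,320:460],None,fx=5.5,fy=5.5,interpolation=2))
for i in range(3):
    print(np.round(robot.get_obs()["ft_force"],2))
E
```

```text
12.125 [515.5 218.5 -18.5] xang 81.19349027427215 tilt [-0.e+00  9.e-04 -1.e+00] [-0.47440348  0.38744749 -0.74435153] 57.73126242632584
[-0.73  0.62  0.35  1.97 -0.36  0.61 -0.3 ]
[-0.19 -0.26 -2.09]
[-0.19 -0.26 -2.09]
[-0.19 -0.26 -2.09]
```

View pics/s9d.png

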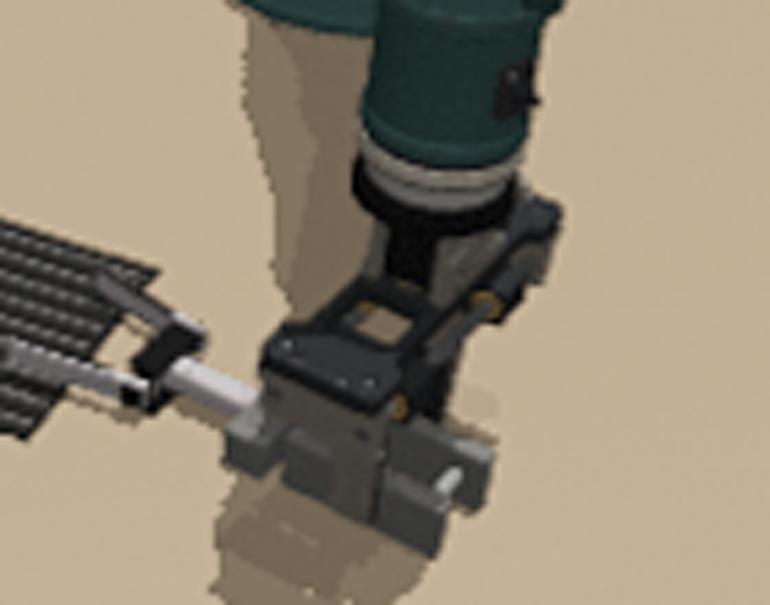

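>>> jog_arm(moves=[0, 0, -2.2, 0, 0, 0, 0.37, 0, 0, -2.2, 0, 0, 0, 0.37, 0, 0, -2.2, 0, 0, 0, 0.37, 0, 0, -2.2, 0, 0, 0, 0.37, 0, 0, 0, -0.01, 0.0055, 0, 0.37, 0, 0, 0, -0.016, 0.0055, 0, 0.37, 0, 0, 0, 0, 0, 0, 0.37])

```text
time_s: 13.05
eef_pos: [527.2, 189.6, -18.2]
orientation: [0.708, 0.706, -0.0, 0.001]
ft_force: [0.5, -1.1, -1.2]
width: 0.63
```

```bash
python3 look.py wrist w10; python3 look.py scene s10;python3 - <<'E'
from h import *
_,s=pickle.load(open("s10.pkl","rb"))
crop(s,180,90,240,170,3.3,"pics/s10c.png")
E
```

```text
13.05 [527.2 189.6 -18.2] xang 89.78201159612348 tilt [-0.0014  0.001  -1.    ] [ 0.52207814 -1.09789826 -1.22107753] 57.98562369619649
[-0.65  0.62  0.31  1.96 -0.31  0.61 -0.14]
13.1 [526.8 190.7 -18.3] xang 89.85122600942059 tilt [-8.e-04  6.e-04 -1.e+00] [-0.46136448 -1.15310233 -1.08477641] 58.242986279053696
[-0.65  0.62  0.31  1.96 -0.31  0.61 -0.14]
```

View pics/w10.png

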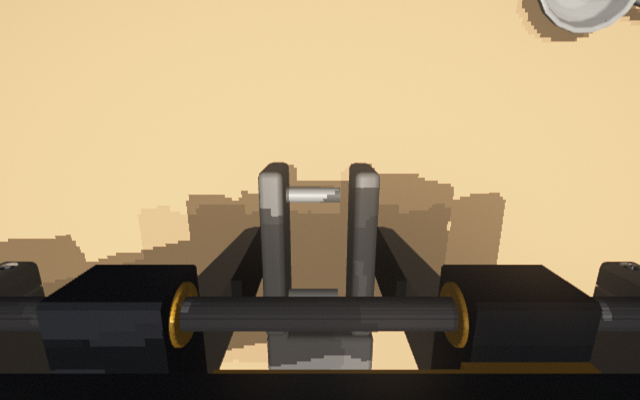

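View pics/s10c.png

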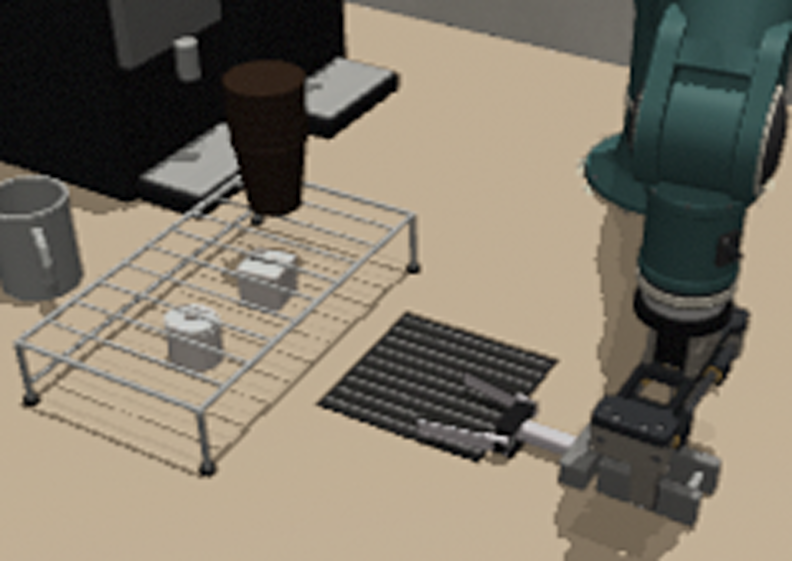

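>>> jog_arm(moves=[0, 0, -0.15, -0.0165, 0.0055, 0, 0.37, 0, 0, 0, -0.0165, 0.0055, 0, 0.37, 0, 0, 0, -0.0165, 0.0055, 0, 0.37, 0, 0, 0, -0.0165, 0.0055, 0, 0.37, 0, 0, 0, -0.0165, 0.0055, 0, 0.37, 0, 0, 0, -0.0165, 0.0055, 0, 0.37, 0, 0, 0, 0, 0, 0, 0.37, 0, 0, 0, 0, 0, 0, 0.37])

```text
time_s: 14.15
eef_pos: [559.2, 93.7, -18.5]
orientation: [0.706, 0.708, -0.0, -0.0]
ft_force: [0.3, -1.0, -0.4]
width: 0.628
```

```bash
python3 look.py top t11; python3 look.py wrist w11; python3 look.py scene s11;python3 - <<'E'
from h import *
_,s=pickle.load(open("s11.pkl","rb"))
crop(s,180,90,240,170,3.3,"pics/s11c.png")
_,s=pickle.load(open("t11.pkl","rb"))
crop(s,275,140,170,100,4.6,"pics/t11c.png")
E
```

```text
14.15 [559.2  93.7 -18.5] xang 90.16286813900882 tilt [-0.e+00 -1.e-04 -1.e+00] [ 0.3496685  -1.04969287 -0.44653235] 57.74078580088844
[-0.46  0.63  0.3   1.95 -0.31  0.61  0.04]
14.2 [559.1  94.1 -18.4] xang 90.19816058099944 tilt [ 1.e-04 -1.e-04 -1.e+00] [ 0.62775508 -0.65684735 -0.586929  ] 58.1017064117965
[-0.46  0.63  0.3   1.95 -0.31  0.61  0.04]
14.25 [559.1  94.3 -18.4] xang 90.21464200384219 tilt [ 2.e-04 -2.e-04 -1.e+00] [ 0.96079172 -0.07273147 -0.21469305] 57.771024451351174
[-0.46  0.63  0.3   1.95 -0.31  0.61  0.04]
```

View pics/t11c.png

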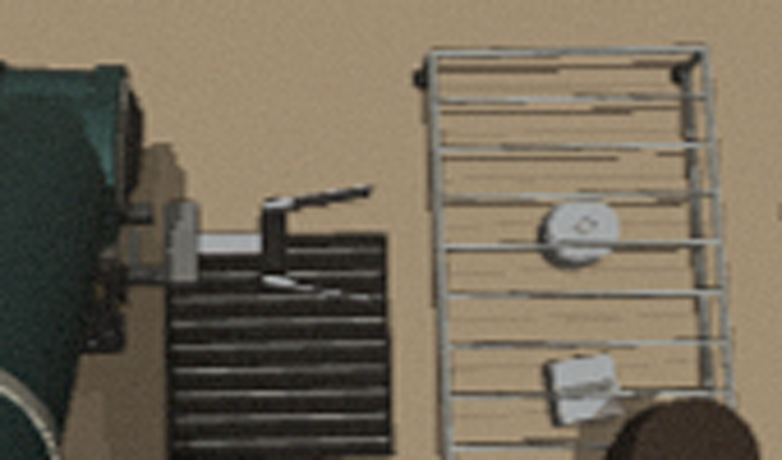

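View pics/s11c.png

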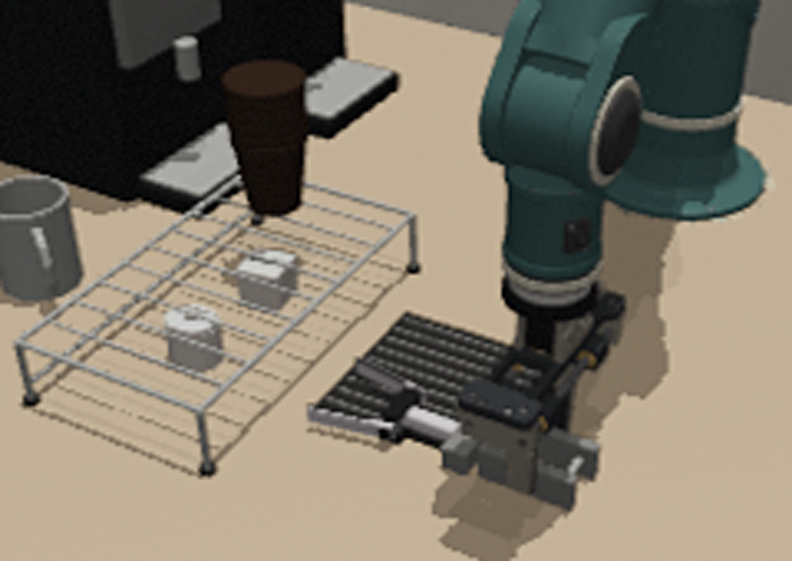

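View pics/w11.png

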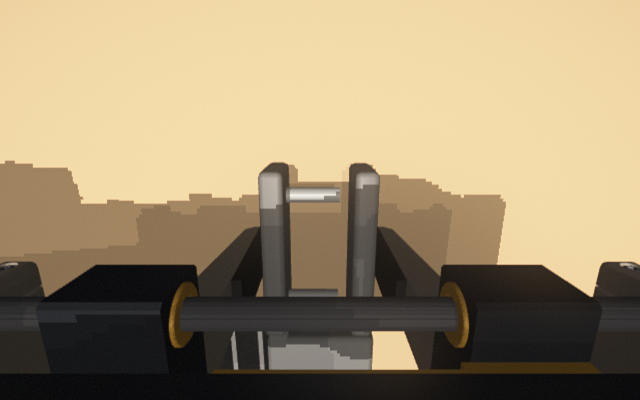

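```bash
python3 - <<'E'
from h import *
_,c=pickle.load(open("t11.pkl","rb"))
P=lambda x,y,z: np.round(ray(c,275+(x+.5)/4.6-.5,140+(y+.5)/4.6-.5,z)[:2],1)
print("tips",P(371,190,27),P(381,297,27)); print("housing front",P(198,201,26),P(198,280,26)); print("block",P(263,203,27),P(263,280,27),P(288,200,27),P(288,276,27)); print("pot",P(580,230,46),"knob",P(588,224,55), P(547,230,46),P(617,230,46))
E
```

```text
tips [ 597.9 -114.9] [ 517.  -120.9]
housing front [589.8  14.5] [530.   14.4]
block [588.1 -34.1] [529.8 -33.8] [590.3 -52.8] [532.8 -52.3]
pot [ 563.7 -265.8] knob [ 566.4 -269.8] [ 563.7 -241.6] [ 563.7 -292.8]
```

>>> jog_arm(moves=[0, 0, 0.1, -0.02, 0, 0, 0.37, 0, 0, 0, -0.02, 0, 0, 0.37, 0, 0, 0, -0.02, 0, 0, 0.37, 0, 0, 0, -0.02, 0, 0, 0.37, 0, 0, 0, -0.02, 0, 0, 0.37, 0, 0, 0, -0.02, 0, 0, 0.37, 0, 0, 0, -0.01, 0, 0, 0.37, 0, 0, 0, 0, 0, 0, 0.37])

```text
time_s: 15.3
eef_pos: [559.4, -37.5, -18.4]
orientation: [0.707, 0.707, -0.0, 0.0]
ft_force: [0.6, 0.1, -1.5]
width: 0.632
```

```bash
python3 look.py top t12; python3 look.py scene s12;python3 - <<'E'
from h import *
_,s=pickle.load(open("s12.pkl","rb"))
crop(s,180,120,160,110,5,"pics/s12c.png")
_,s=pickle.load(open("t12.pkl","rb"))
crop(s,315,140,130,90,6,"pics/t12c.png")
E
```

```text
15.3 [559.4 -37.5 -18.4] xang 89.96355306064784 tilt [-4.e-04  1.e-04 -1.e+00] [ 0.59910112  0.10793418 -1.51282032] 58.11386689501183
[-0.22  0.62  0.29  1.96 -0.3   0.6   0.27]
15.35 [559.4 -36.6 -18.4] xang 90.02615479319918 tilt [-0.  0. -1.] [-0.22392033  0.08527211 -0.97081364] 57.893407924077096
[-0.22  0.62  0.29  1.96 -0.3   0.6   0.27]
```

View pics/t12c.png

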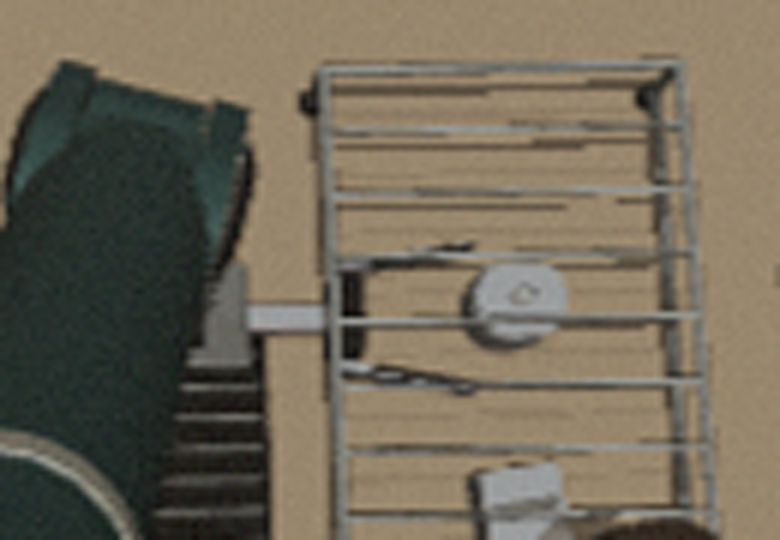

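View pics/s12c.png

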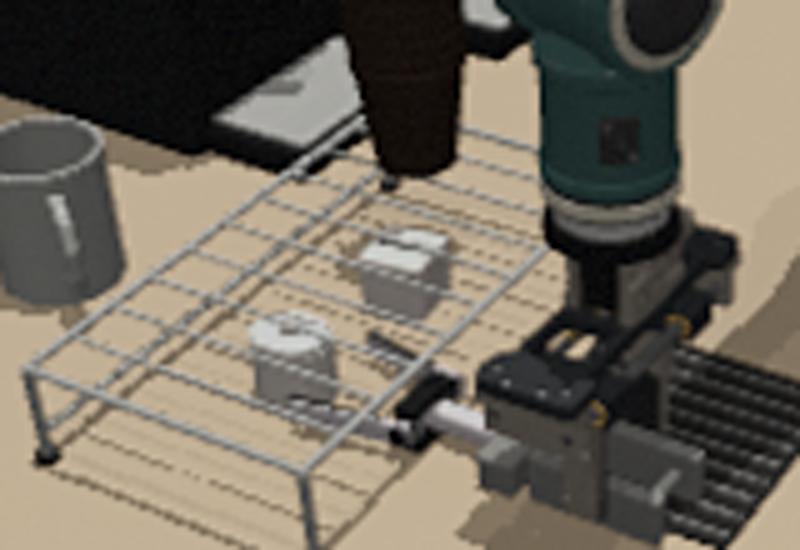

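>>> jog_arm(moves=[0, 0, 0, -0.015, 0, 0, 0.37, 0, 0, 0, -0.015, 0, 0, 0.37, 0, 0, 0, -0.015, 0, 0, 0.37, 0, 0, 0, -0.007, 0, 0, 0.37, 0, 0, 0, 0, 0, 0, 0.37, 0, 0, 0, 0, 0, 0, 0.37])

```text
time_s: 16.15
eef_pos: [559.4, -88.2, -18.4]
orientation: [0.707, 0.707, -0.0, -0.0]
ft_force: [-0.2, -0.5, -0.7]
width: 0.632
```

```bash
python3 look.py top t13; python3 look.py scene s13;python3 - <<'E'
from h import *
_,s=pickle.load(open("s13.pkl","rb"))
crop(s,180,120,160,110,5,"pics/s13c.png")
_,s=pickle.load(open("t13.pkl","rb"))
crop(s,315,140,130,90,6,"pics/t13c.png")
E
```

```text
16.15 [559.4 -88.2 -18.4] xang 90.06090286624634 tilt [ 0. -0. -1.] [-0.19001477 -0.48860124 -0.71393232] 58.17566789273087
[-0.13  0.62  0.29  1.95 -0.3   0.61  0.35]
16.2 [559.5 -88.  -18.4] xang 90.08300620289056 tilt [ 0.  0. -1.] [-0.7021972  -0.58002569 -1.97859154] 58.27543898755901
[-0.13  0.62  0.29  1.95 -0.3   0.61  0.35]
```

View pics/t13c.png

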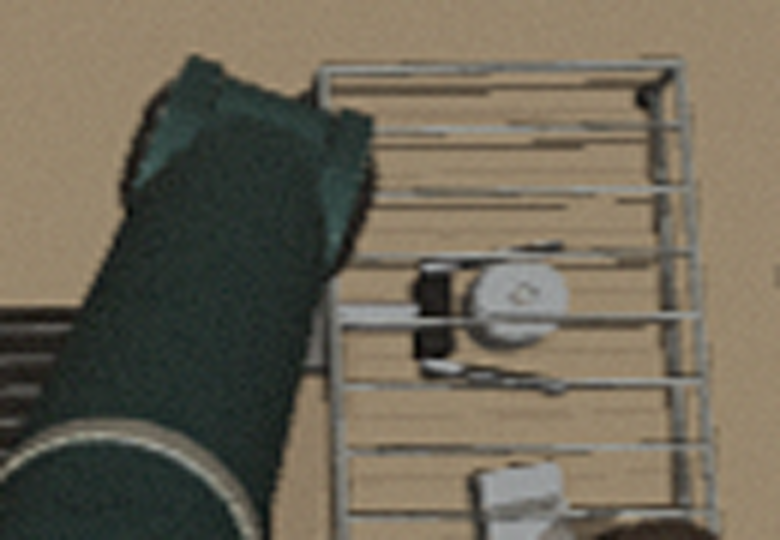

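View pics/s13c.png

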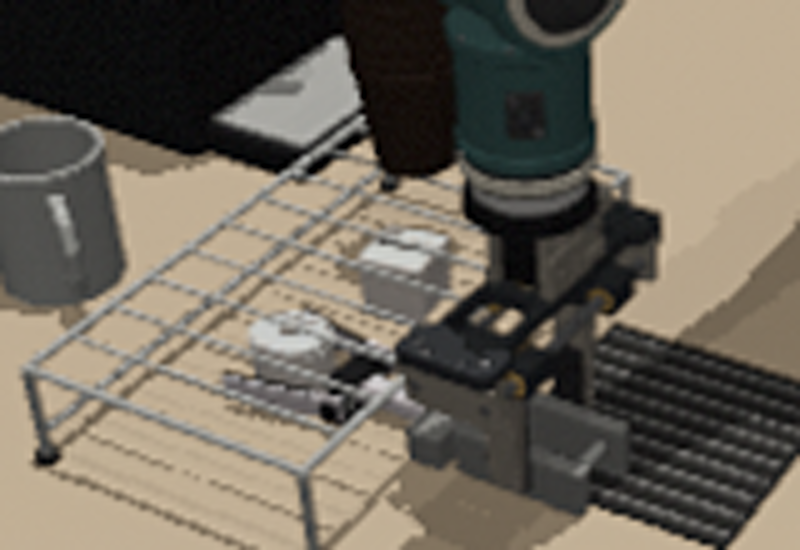

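>>> jog_arm(moves=[0, 0, 0, 0, 0, 0, 0.4, 0, 0, 0, 0, 0, 0, 0.43, 0, 0, 0, 0, 0, 0, 0.43, 0, 0, 0, 0, 0, 0, 0.43], newtons=12)

```text
time_s: 16.75
eef_pos: [559.5, -88.0, -18.4]
orientation: [0.707, 0.708, 0.0, -0.0]
ft_force: [-0.6, -0.0, -1.3]
width: 0.568
```

>>> jog_arm(moves=[0, 0, 0, 0, 0, 0, 0.45, 0, 0, 0, 0, 0, 0, 0.48, 0, 0, 0, 0, 0, 0, 0.48, 0, 0, 0, 0, 0, 0, 0.48], newtons=12)

```text
time_s: 17.25
eef_pos: [559.5, -88.3, -18.4]
orientation: [0.707, 0.707, -0.0, 0.0]
ft_force: [-1.3, -0.1, -0.7]
width: 0.518
```

```bash
python3 look.py top t14; python3 - <<'E'
from h import *
_,s=pickle.load(open("t14.pkl","rb"))
crop(s,315,140,130,90,6,"pics/t14c.png")
E
```

```text
17.25 [559.5 -88.3 -18.4] xang 90.0504018471285 tilt [-0.  0. -1.] [-1.28899203 -0.1016268  -0.67211381] 47.67896840401493
[-0.13  0.62  0.29  1.95 -0.3   0.61  0.35]
```

View pics/t14c.png

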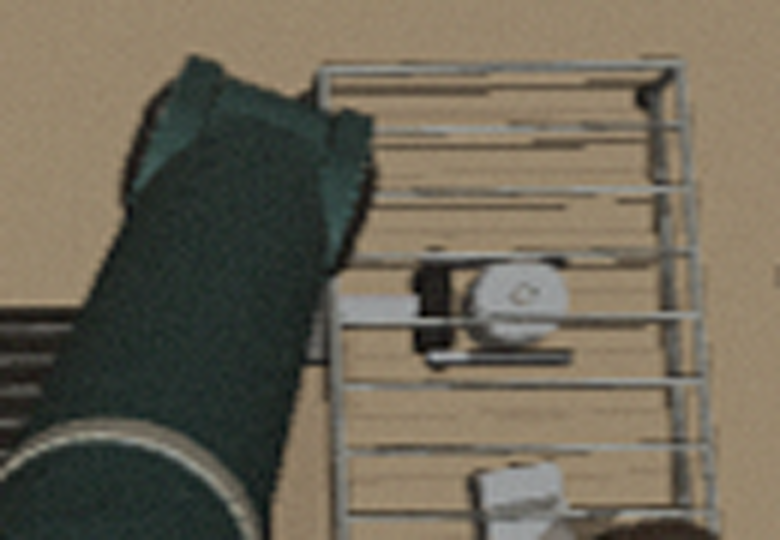

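>>> jog_arm(moves=[0, 0, 0, 0, 0, 0, 0.5, 0, 0, 0, 0, 0, 0, 0.52, 0, 0, 0, 0, 0, 0, 0.54, 0, 0, 0, 0, 0, 0, 0.56, 0, 0, 0, 0, 0, 0, 0.56], newtons=12)

```text
time_s: 17.92
eef_pos: [559.6, -88.3, -18.3]
orientation: [0.707, 0.707, 0.0, 0.0]
ft_force: [-0.1, 0.0, -1.5]
width: 0.493
```

>>> jog_arm(moves=[0, 0, 0, 0, 0, 0, 0.58, 0, 0, 0, 0, 0, 0, 0.58, 0, 0, 0, 0, 0, 0, 0.58], newtons=16.5)

```text
time_s: 18.3
eef_pos: [559.6, -88.3, -18.4]
orientation: [0.707, 0.707, 0.0, 0.0]
ft_force: [-0.1, 0.2, -1.0]
width: 0.49
```

```bash
python3 look.py top t15; python3 look.py scene s15;python3 - <<'E'
from h import *
_,s=pickle.load(open("s15.pkl","rb"))
crop(s,180,120,160,110,5,"pics/s15c.png")
_,s=pickle.load(open("t15.pkl","rb"))
crop(s,315,140,130,90,6,"pics/t15c.png")
E
```

```text
18.3 [559.6 -88.3 -18.4] xang 90.05683440671366 tilt [-0.e+00  2.e-04 -1.e+00] [-0.10129035  0.16092874 -0.95032249] 45.04662664817806
[-0.13  0.62  0.29  1.95 -0.3   0.61  0.35]
18.35 [559.6 -88.4 -18.4] xang 90.05253846671341 tilt [-1.e-04  2.e-04 -1.e+00] [ 0.11596483 -0.25064591 -1.58096664] 45.18067542733784
[-0.13  0.62  0.29  1.95 -0.3   0.61  0.35]
```

View pics/t15c.png

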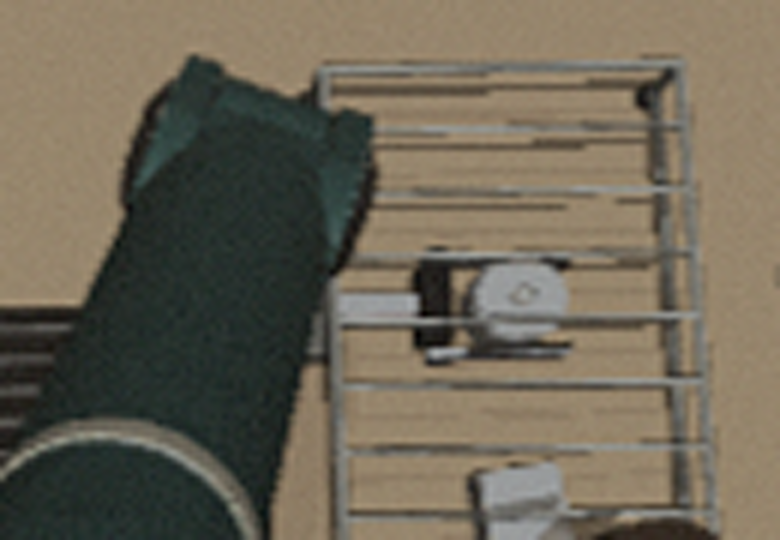

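View pics/s15c.png

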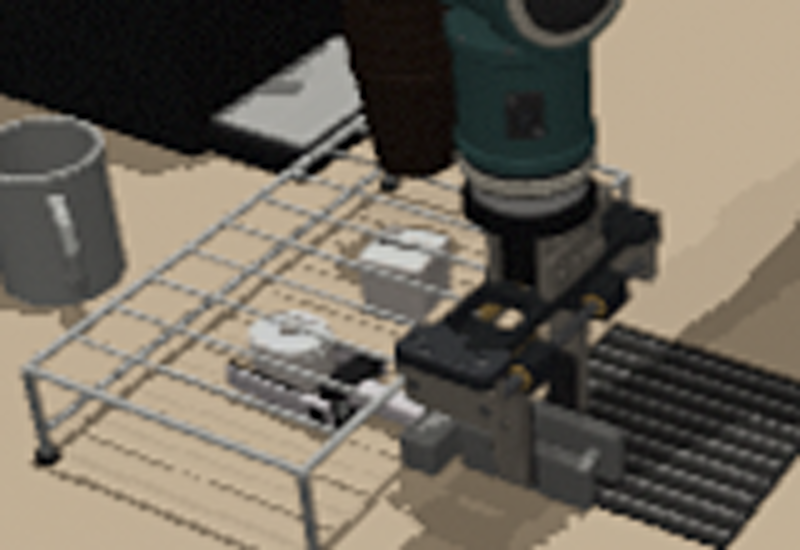

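>>> jog_arm(moves=[0, 0, 0, 0.004, 0, 0, 0.58, 0, 0, 0, 0.008, 0, 0, 0.58, 0, 0, 0, 0.01, 0, 0, 0.58, 0, 0, 0, 0.01, 0, 0, 0.58, 0, 0, 0, 0.01, 0, 0, 0.58, 0, 0, 0, 0.01, 0, 0, 0.58, 0, 0, 0, 0.006, 0, 0, 0.58, 0, 0, 0, 0, 0, 0, 0.58])

```text
time_s: 19.4
eef_pos: [559.4, -28.5, -18.4]
orientation: [0.706, 0.708, 0.0, -0.001]
ft_force: [-0.5, 3.1, -0.5]
width: 0.489
```

```bash
python3 look.py top t16; python3 - <<'E'
from h import *
_,s=pickle.load(open("t16.pkl","rb"))
crop(s,315,140,130,90,6,"pics/t16c.png")
E
```

```text
19.4 [559.4 -28.5 -18.4] xang 90.12399745883816 tilt [ 1.5e-03 -3.0e-04 -1.0e+00] [-0.49110733  3.05947955 -0.54429479] 44.95578649600223
[-0.24  0.62  0.29  1.96 -0.3   0.6   0.26]
```

View pics/t16c.png

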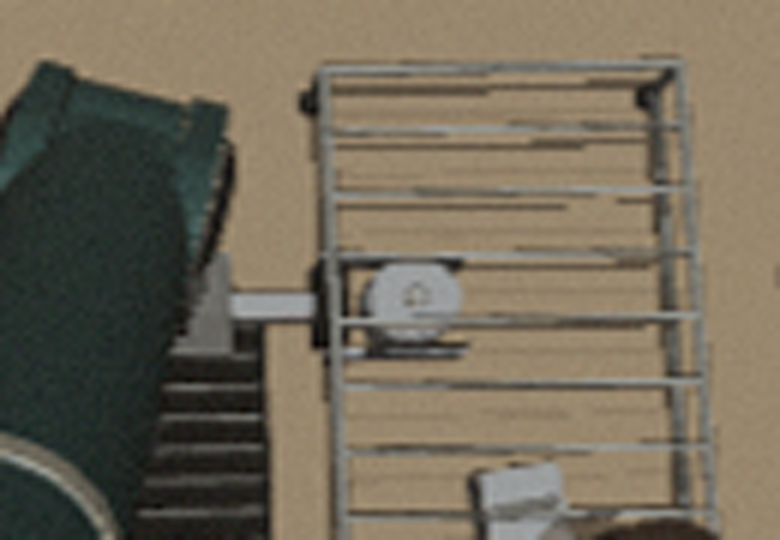

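>>> jog_arm(moves=[0, 0, 0, 0.006, 0, 0, 0.58, 0, 0, 0, 0.01, -0.002, 0, 0.58, 0, 0, 0, 0.01, -0.004, 0, 0.58, 0, 0, 0, 0.01, -0.006, 0, 0.58, 0, 0, 0, 0.01, -0.006, 0, 0.58, 0, 0, 0, 0.01, -0.006, 0, 0.58, 0, 0, 0, 0.01, -0.006, 0, 0.58, 0, 0, 0, 0.01, -0.006, 0, 0.58])

```text
time_s: 20.45
eef_pos: [522.9, 46.3, -18.4]
orientation: [0.707, 0.707, 0.0, 0.0]
ft_force: [1.4, -2.2, -1.0]
width: 0.493
```

>>> jog_arm(moves=[0, 0, 0, 0.01, -0.006, 0, 0.58, 0, 0, 0, 0.01, -0.006, 0, 0.58, 0, 0, 0, 0.01, -0.006, 0, 0.58, 0, 0, 0, 0.01, -0.006, 0, 0.58, 0, 0, 0, 0.01, -0.006, 0, 0.58, 0, 0, 0, 0.006, -0.006, 0, 0.58, 0, 0, 0, 0.004, -0.006, 0, 0.58, 0, 0, 0, 0, 0, 0, 0.58])

```text
time_s: 21.45
eef_pos: [480.5, 106.8, -18.4]
orientation: [0.707, 0.708, 0.0, -0.001]
ft_force: [0.3, 2.5, -0.9]
width: 0.489
```

```bash
python3 look.py top t17; python3 look.py scene s17;python3 - <<'E'
from h import *
_,s=pickle.load(open("s17.pkl","rb"))
crop(s,200,120,160,110,5,"pics/s17c.png")
_,s=pickle.load(open("t17.pkl","rb"))
crop(s,285,150,130,100,6,"pics/t17c.png")
E
```

```text
21.45 [480.5 106.8 -18.4] xang 90.0871717106948 tilt [ 1.1e-03 -8.0e-04 -1.0e+00] [ 0.28174024  2.54971385 -0.85926356] 44.945860708391095
[-0.53  0.54  0.3   2.12 -0.31  0.52  0.  ]
21.5 [480.7 106.7 -18.4] xang 90.05936433141088 tilt [ 1.2e-03 -8.0e-04 -1.0e+00] [-0.13472727  2.93106908 -0.10446145] 45.16330388651447
[-0.53  0.54  0.3   2.12 -0.31  0.52  0.  ]
```

View pics/t17c.png

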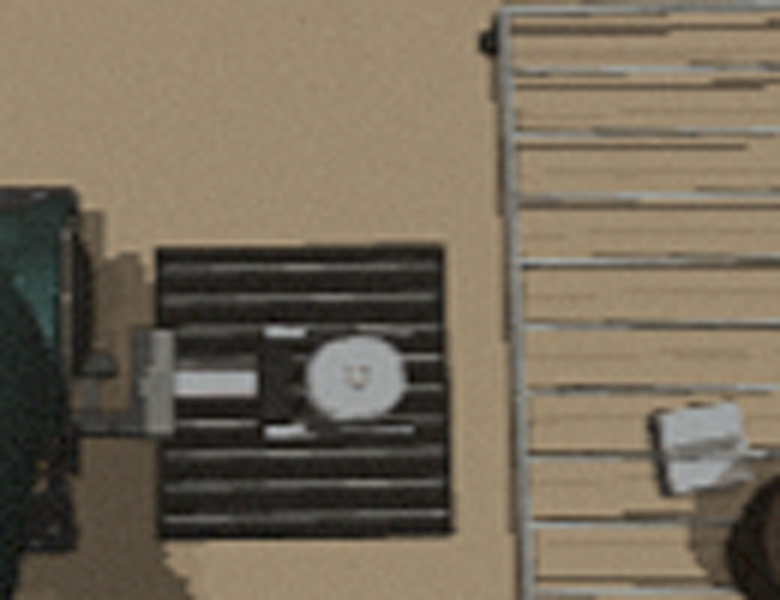

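View pics/s17c.png

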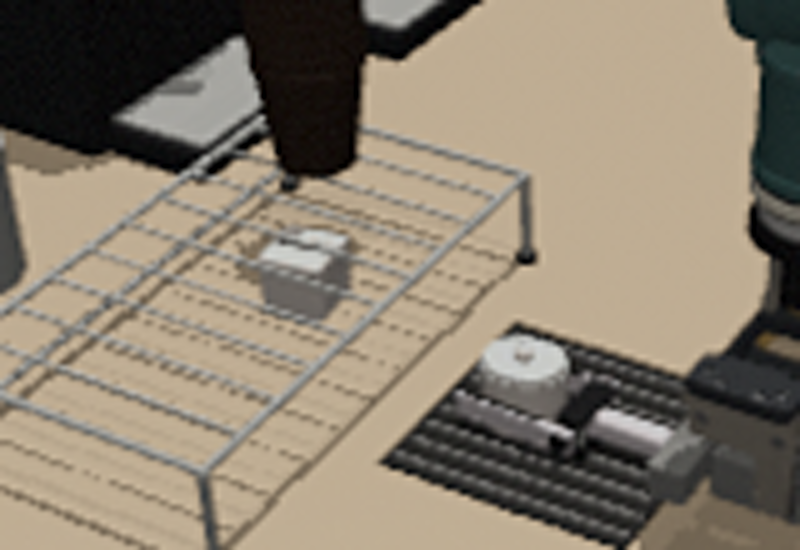

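>>> jog_arm(moves=[0, 0, 0, 0, 0, 0, 0.5, 0, 0, 0, 0, 0.0005, 0, 0.48, 0, 0, 0, 0, 0.001, 0, 0.46, 0, 0, 0, 0, 0.001, 0, 0.44, 0, 0, 0, 0, 0.001, 0, 0.41, 0, 0, 0, 0, 0.001, 0, 0.385, 0, 0, 0, 0, 0.0005, 0, 0.37, 0, 0, 0, 0, 0, 0, 0.37], newtons=12)

```text
time_s: 22.55
eef_pos: [486.2, 105.5, -18.5]
orientation: [0.707, 0.707, -0.0, 0.0]
ft_force: [0.5, -0.9, -1.7]
width: 0.625
```

```bash
python3 look.py top t18; python3 - <<'E'
from h import *
_,s=pickle.load(open("t18.pkl","rb"))
crop(s,285,150,130,100,6,"pics/t18c.png")
E
```

```text
22.55 [486.2 105.5 -18.5] xang 90.04766730041214 tilt [-1.e-04 -1.e-04 -1.e+00] [ 0.47284958 -0.91114761 -1.66114346] 57.52574144639492
[-0.52  0.55  0.3   2.11 -0.31  0.52  0.  ]
```

View pics/t18c.png

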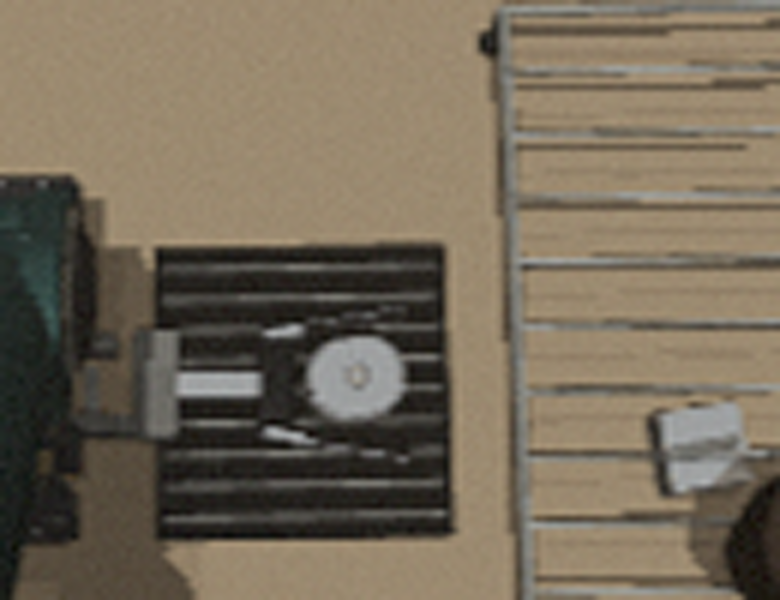

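>>> jog_arm(moves=[0, 0, 0, 0.008, 0, 0, 0.37, 0, 0, 0, 0.015, 0, 0, 0.37, 0, 0, 0, 0.016, 0, 0, 0.37, 0, 0, 0, 0.016, 0, 0, 0.37, 0, 0, 0, 0.016, 0, 0, 0.37, 0, 0, 0, 0.016, 0, 0, 0.37, 0, 0, 0, 0.012, 0, 0, 0.37, 0, 0, 0, 0.006, 0, 0, 0.37])

```text
time_s: 23.6
eef_pos: [486.1, 211.5, -18.4]
orientation: [0.706, 0.708, 0.0, 0.0]
ft_force: [-0.3, -0.3, -1.3]
width: 0.628
```

>>> jog_arm(moves=[0, 0, 0, 0, 0, 0.0005, 0.37, 0, 0, 0, 0, 0, 0, 0.37, 0, 0, 0, 0, 0, 0, 0.34, 0, 0, 0, 0, 0, 0, 0.2, 0, 0, 0, 0, 0, 0, 0, 0, 0, 0, 0, 0, 0, 0])

```text
time_s: 24.35
eef_pos: [486.2, 210.5, -18.9]
orientation: [0.707, 0.707, -0.0, 0.0]
ft_force: [-0.8, 0.4, -0.1]
width: 0.963
```

```bash
python3 look.py wrist w19; python3 look.py scene s19
```

```text
24.35 [486.2 210.5 -18.9] xang 90.03943500020107 tilt [-0.  0. -1.] [-0.76220735  0.37386172 -0.05078279] 88.57316308056647
[-0.72  0.58  0.31  2.04 -0.32  0.57 -0.19]
24.4 [486.2 210.6 -18.9] xang 90.04423189704558 tilt [ 0.e+00  1.e-04 -1.e+00] [-0.22092871 -0.35655607 -0.42847714] 91.58292406109636
[-0.72  0.58  0.31  2.04 -0.32  0.57 -0.19]
```

View pics/w19.png

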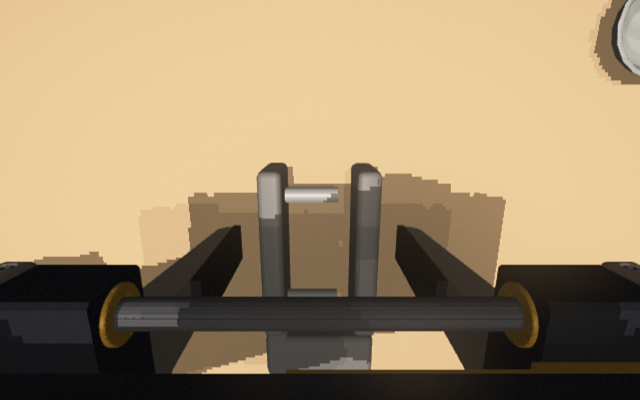

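View pics/s19.png

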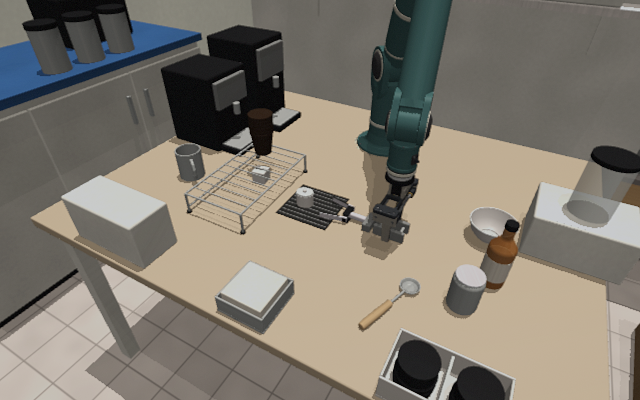

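Fingers are clear of the bars on both sides; raising straight up and moving aside for the final check.

>>> jog_arm(moves=[0, 0, 0, 0, 0, -0.015, 0, 0, 0, 0, 0, 0, -0.03, 0, 0, 0, 0, 0, 0, -0.05, 0, 0, 0, 0, 0, 0, -0.06, 0, 0, 0, 0, 0.05, 0, -0.04, 0, 0, 0, 0, 0.06, 0, -0.02, 0, 0, 0, 0, 0.06, 0, 0, 0, 0, 0, 0, 0, 0, 0, 0])

```text
time_s: 25.45
eef_pos: [483.8, 384.4, 195.5]
orientation: [0.704, 0.71, 0.001, -0.001]
ft_force: [0.4, -0.1, -0.7]
width: 0.997
```

```bash
python3 look.py top t20; python3 look.py scene s20;python3 - <<'E'
from h import *
_,s=pickle.load(open("s20.pkl","rb"))
crop(s,180,90,240,170,3.3,"pics/s20c.png")
_,s=pickle.load(open("t20.pkl","rb"))
crop(s,235,140,210,130,3.8,"pics/t20c.png")
E
```

```text
25.45 [483.8 384.4 195.5] xang 90.52242449056705 tilt [ 2.3e-03  2.0e-04 -1.0e+00] [ 0.36476425 -0.05799096 -0.7427131 ] 91.69684203310372
[-1.01  0.41  0.38  1.7  -0.17  1.07 -0.57]
25.5 [484.9 380.7 195.3] xang 90.29160659525093 tilt [ 0.e+00  1.e-04 -1.e+00] [ 0.70656771 -1.16083254  0.12690196] 91.81740613565832
[-1.01  0.41  0.38  1.7  -0.17  1.07 -0.57]
```

View pics/t20c.png

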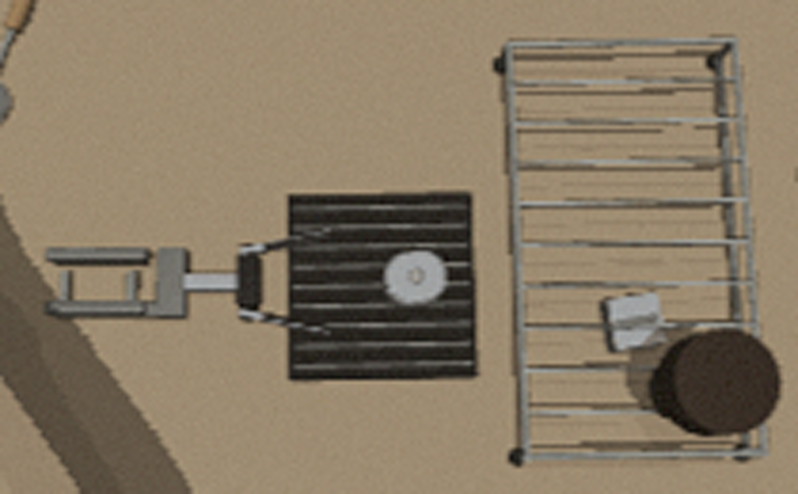

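View pics/s20c.png

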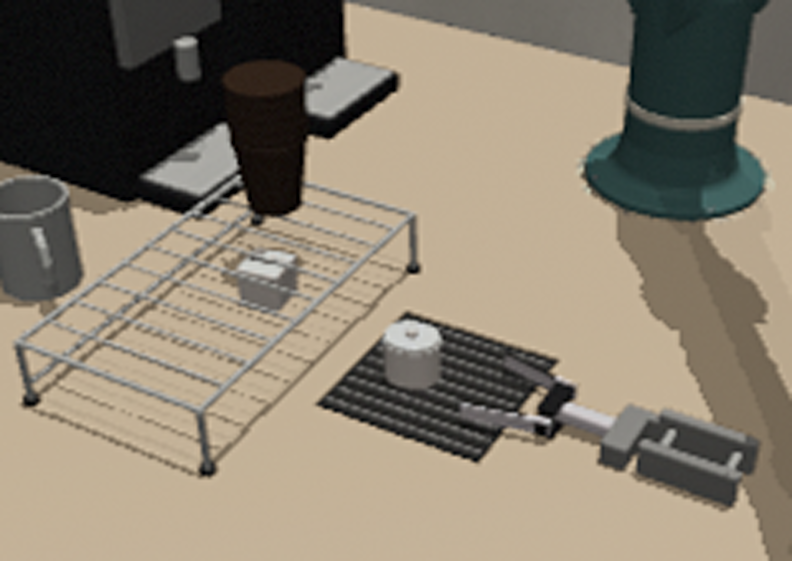

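>>> jog_arm(moves=[0, 0, 0, 0, 0, 0, 0, 0, 0, 0, 0, 0, 0, 0])

```text
time_s: 25.8
eef_pos: [486.6, 377.2, 195.3]
orientation: [0.708, 0.707, 0.0, 0.0]
ft_force: [-0.5, 0.7, 0.1]
width: 0.997
```

```bash
python3 - <<'E'
from h import *
_,c=pickle.load(open("t20.pkl","rb"))
P=lambda x,y,z: np.round(ray(c,235+(x+.5)/3.8-.5,140+(y+.5)/3.8-.5,z)[:2],1)
print(P(415,277,46),[P(*p,0) for p in [(289,195),(471,193),(289,378),(476,376)]],P(330,230,27))
print(robot.close_job())
E
```

```text
[486.1 -73.3] [array([568. ,  39.2]), array([ 569.7, -128.4]), array([400.5,  38.4]), array([ 402.2, -129.8])] [531.    1.4]
the job is handed in; nothing more can be done
None
```

I took the reacher by its handle and trigger, fed the open jaws in around the pot under the rack, and squeezed the trigger at 16.5 N. By the spring figures that is about 5 N on each jaw, inside the 2 to 12 N range. I slid the pot out onto the mat, opened the jaws, drew them back and left the reacher lying flat. I handed the job in at about 26 s of the 64 s allowed.

**Last checks (top and scene pictures):**
- **Pot:** it stands upright at about (486, -73). The mat spans x 401 to 569 and y -129 to 39, so the pot is wholly on it, with about 29 mm to spare at the nearest edge.
- **Reacher:** its jaw tips are about 47 mm clear of the pot.
- **Everything else:** the rack, box and cups looked unmoved.
- **Forces:** the wrist readings I took stayed below about 6 N.

**One thing went wrong on the way:** my first grip missed. The open fingertips sit about 31 mm short of the TCP, so they only brushed the tops of the bars. The arm passed over the reacher without moving it, and I went back, lowered the gripper and took hold properly.

I could not measure the jaw force directly. It is inferred from the set grip force and from the trigger stalling at 14.9 mm of travel, where the pot's 46 mm width should stop it.

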